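# Stand the sighting post and lock it with the ballast row

## Robot

A 6-joint arm with a two-finger parallel gripper is mounted at the origin on the work surface. World frame = base frame: x ahead of the robot, y to its left, z up, the work surface at z = 0. Lengths are in m, angles in rad, forces in N, time in s.
With the tool pointing down it reaches from about 0.35 to 0.85 m from the base axis. Payload 8.1 kg.
Tool frame: the origin (TCP) lies between the finger pads; the fingertips stand 11 mm ahead of it and the grasp point (between the pads) lies 8 mm behind it; y points along the fingers, x is the direction in which the jaws open and shut, and the axes are right-handed (so a half turn about y gives the same grasp; the last joint's range is limited). The gripper opens to 93 mm and grips with 3 to 60 N. Pads are 15 mm wide; open, the fingers measure 128 mm over their backs; the gripper's body (75 mm by 188 mm) begins 65 mm behind the grasp point.
Start: joints at [-1.374, 0.13, 1.488, -0, 1.523, -0.085], TCP at [0.167, -0.576, 0.23] pointing down, gripper open.
Joint ranges: [-2.96, 2.96], [-0.89, 2.26], [0.02, 2.5], [-1.34, 4.48], [0, 2.73], [-2.66, 2.66]. Speed limits (rad/s): [2.39, 2.39, 2.79, 3.14, 3.14, 3.14].

## Interface

Orientations are given as a rotation vector (axis times angle).
In Python, from plant import readout, optics, robot gives the robot as it stands.
- The arm moves only by the shell command python3 -m creep 'ROWS' [FORCE]. ROWS is JSON, a list that holds one entry, the list of rows, each a list of 7 numbers: the closure, from 0 (fully open) to 1 (shut), then the shift along the tool's x, y, z in cm, then the turn, a rotation vector about the tool's x, y, z in degrees. In form: [[[grip, x, y, z, wx, wy, wz], ...]]. A call has exactly 8 rows; each row shifts and turns the pose as measured when the row begins, along the tool's axes as they then stand; what a row does not reach is not made up. A row lasts 1/10 s, in which the tool goes at most 50 mm and 8.59 degrees, less where a joint would pass 70% of its speed; a pose out of reach is approached as far as the arm can. A call is refused whole if a number of a shift passes 5 or a number of a turn 8.59, either way. A call with a gripper value outside its range is refused whole. The fingers move at their own pace and stop on an object; FORCE is the grip in N (left out, the last holds). Time passes only in rows, so rows that do not move let the fingers close, or fill a call up. It gives the time, the measured TCP pose, the force and the opening at its end, in the units of the state.
- readout.read_state(): the state, without advancing time (a new reading comes with each control period).
- optics.read_camera(name): name is "side" or "top" or "wrist"; returns a dict with "frame" (384x512x3 uint8, red, green, blue), "depth" (384x512 float32, m along the optical axis (not along the pixel's ray), 0 where there is no reading), "intrinsics" (3x3 intrinsics, pixels), "R" (3x3) and "t" (3): a world point X has camera coordinates R X + t. Camera axes: x right, y down, z forward; pixel columns grow to the right and rows downward; lengths in m; the calibration is good to about 2 mm. The wrist camera is an equidistant fisheye: a pixel r from the principal point sees the ray r / f radians off the axis. A picture is of the moment at which its call begins.
- robot.close_job(): hands the job in, once; it reports no verdict.
The state is a dict: "t": time; "q": joint angles; "dq": joint speeds; "joint_torque": joint torques, N m; "tool_pos": TCP position; "orientation": TCP orientation; "force": force on the tool from outside, world axes, zero at the start; "wrist_torque": the same for the moment, N m; "opening": finger opening in m.
Only numpy, scipy, OpenCV 4.12 (cv2) and the standard library are available. Lean on these libraries where they do the work, as an engineer would, in place of code of your own. Each camera call takes 0.05 s, during which the arm holds its last target. There are 200 camera calls.

## Task

Tip the lying sighting post up on its brass foot, pivoting it on the tray floor without lifting the foot off it, so that it stands upright in the open end of the tray. Then lift the tin flap fully open by its handle, and from behind push the row of three zinc blocks along the tray, as one straight closed-up row, until it presses the post's foot home against the tray's end wall. Finally shut the flap; leave the post standing, the blocks never lifted or spread apart, and the compass, the spirit level and the feeler block where they are.

Things in the scene. Friction and masses are not known exactly. Their poses are not given: they have to be found in the camera images.
- tray: Fixed galvanized tray sunk in a low counter section. Origin at counter height, mid-width. Inside, x runs -65 to +65 mm, y from -225 mm to the end wall's face at +230 mm; floor 4 mm above the origin, rim 42 mm, walls 20 mm thick. y axis along the tray: the post's open end is at +y, the flap covers the -y end; x points away from the robot.
- flap (a joint): Tin flap, 150 mm across x 220 mm along the tray, 4 mm thick, on the rim from tray y = -235 to -15 mm. Hinged on its near (-x) edge: 0 rad shut, stop at 1.05 rad, where it still leans over the tray, so the blocks must be reached with the tool tilted, the gripper's body leaning to the tray's +x. Stiff hinge: stays at any angle; about 5 N at the handle moves it.
- flap_handle (a point): Middle of the flap's black round bar handle: 10 mm thick, 90 mm long, along the tray's y axis, centre line 33 mm above the flap's top face. Turns with the flap: z is the normal of the flap's top face.
- flap_hinge (a point): Point on the hinge line (which runs parallel to the tray's y axis), level with the handle's middle, at the flap's underside, 42 mm above the counter. In the flap's own frame the handle point is at x = +125, z = +37 mm from it.
- post_mid (a point): Middle of the post's axis, 100 mm from the foot's underside. Post 200 mm long, 0.4 kg: 22 mm square shaft, white with red bands, on a square brass foot 56 x 56 x 14 mm. z axis from foot to head, x and y square to the sides. It starts lying along the tray, head toward -y, 8 degrees up: the foot's lower edge on the tray floor, the last 25 mm of shaft resting on the flap's edge.
- post_foot (a point): Centre of the underside of the post's foot, same axes as post_mid. The lower edge of the lying foot, its pivot, is 28 mm from it, square to the axis.
- lead_block (a point): Centre of the leading grey zinc block, nearest the post's foot. Three equal blocks, each 56 mm across the tray (its x), 40 mm along it (its y), 36 mm high, 0.3 kg, on the tray floor. They start as a row along the tray with 2 to 6 mm gaps, mostly under the flap, with at least 60 mm free behind the rear block.
- mid_block (a point): Centre of the middle zinc block.
- rear_block (a point): Centre of the rear zinc block, farthest from the post; the row is pushed on its -y face.
- compass: Bystander: red acrylic mirror compass, 62 x 100 x 15 mm, lying on the counter beside the tray; origin at the centre of its underside.
- level: Bystander: brass spirit level, 26 x 130 x 24 mm, on the counter; origin at the centre of its underside.
- feeler: Bystander: steel feeler block, 30 x 90 x 21 mm, on the counter; origin at the centre of its underside.
Not all that is in view belongs to the job. What is shaped like the part that bears post_mid but purple is not meant.

How it is judged:
On the way, in this order (a step that is already met when the one before it is completed fails the run):
1. the post stands upright on its foot on the tray floor, the flap still closed (angle between post_foot's own z axis and vertical below 0.08 rad and z of post_foot in the frame of tray below 0.009 m and value of joint flap below 0.15 rad), for 0.2 s.
2. the flap is open to about its stop (value of joint flap above 0.9 rad), for 0.2 s.
3. the closed-up, straight row presses the standing post's foot against the end wall (angle between post_foot's own z axis and vertical below 0.08 rad and z of post_foot in the frame of tray below 0.009 m and y of post_foot in the frame of tray above 0.194 m and horizontal distance between lead_block and post_foot below 0.06 m and distance between lead_block and mid_block below 0.045 m and distance between mid_block and rear_block below 0.045 m and y of rear_block in the frame of tray above 0.06 m and x of lead_block in the frame of mid_block between -0.012 and 0.012 m and x of rear_block in the frame of mid_block between -0.012 and 0.012 m and angle between the y axis of each of lead_block, mid_block, rear_block and the y axis of tray, either way round below 0.2 rad and z of each of lead_block, mid_block, rear_block in the frame of tray below 0.028 m), for 0.2 s.
At the end, for the whole second after the job is handed in: Post upright within 0.08 rad, foot on the floor and within 8 mm of the end wall; leading block at the foot (centres within 60 mm), neighbour centres within 45 mm, 12 mm sideways, blocks flat, within 0.2 rad of the tray, rear block past tray y 60 mm; flap shut within 0.05 rad (all of step 3 and value of joint flap below 0.05 rad); the robot touches nothing.
It fails at once if the post's foot lifted off the tray floor (its underside's centre more than 50 mm above the counter) (z of post_foot in the frame of tray above 0.05 m).
It fails at once if a block lifted (more than 15 mm) (z of any of lead_block, mid_block, rear_block in the frame of tray above 0.037 m).
It fails at once if the row broken apart (leading and rear block centres more than 115 mm apart) (distance between lead_block and rear_block above 0.115 m).
It fails at once if a bystander moved more than 25 mm (distance of any of compass, level, feeler from where it was at the start of the episode above 0.025 m).
It also fails if it takes over 72 s, if anything falls off the work surface, if the arm or the gripper's body presses on something with over 40 N, if the wrist force passes 120 N, or if a joint passes its speed limit or range.

## Working session

There is one attempt and no reset: what is moved stays moved. The work goes in short steps, Python scripts to look and compute and a shell command to move; the robot and the scene stay as the last step left them, time stands still between calls to the robot, and variables do not carry over. Pictures are saved under pics/ and viewed, about 8 in all and at most 12, crops included, and the job is handed in when it is done.

```bash
ls; mkdir -p pics; python3 - <<'E'
from plant import readout, optics
import cv2,numpy as np
print(readout.read_state())
for n in("side","top"):
    c=optics.read_camera(n); np.savez(f"pics/{n}0.npz",**c)
    print(n,c["intrinsics"],c["R"],c["t"])
    cv2.imwrite(f"pics/{n}0.png",cv2.resize(c["frame"][:,:,::-1],(800,600)))
E
```

```text
pics
{'t': 0.0, 'q': array([-1.37437954e+00,  1.31159577e-01,  1.48928907e+00, -1.42125376e-05,
        1.52299516e+00, -8.54139223e-02]), 'dq': array([-5.33587378e-04, -3.06999109e-04,  6.01752250e-04,  7.26793637e-05,
       -1.03563062e-03, -3.29988961e-04]), 'joint_torque': array([-2.17404981e-03, -5.59844255e+01, -4.91764784e+01,  7.64400093e-02,
        3.51790572e-02, -1.57385034e-04]), 'tool_pos': array([ 0.16676841, -0.5757797 ,  0.22858301]), 'orientation': array([-1.32818065,  1.00009296, -0.9977834 ]), 'force': array([-0.34277228, -0.07760871,  0.47357149]), 'wrist_torque': array([-0.01911968,  0.02724296,  0.00860925]), 'opening': 0.0927977729707547}
side [[466.00707589   0.         256.79705108]
 [  0.         466.00707589 184.4181172 ]
 [  0.           0.           1.        ]] [[-0.84031941 -0.54201837  0.00890938]
 [-0.32789418  0.49512642 -0.80457146]
 [ 0.43168124 -0.67901835 -0.59378901]] [0.56014247 0.12331016 1.14028596]
top [[377.63086645   0.         264.30636984]
 [  0.         377.63086645 189.9613852 ]
 [  0.           0.           1.        ]] [[ 0.00450469 -0.99982254  0.0182918 ]
 [-0.9908307  -0.00693275 -0.13493133]
 [ 0.1350342  -0.01751625 -0.9906861 ]] [0.1834297  0.52158127 1.01111787]
```

View pics/side0.png

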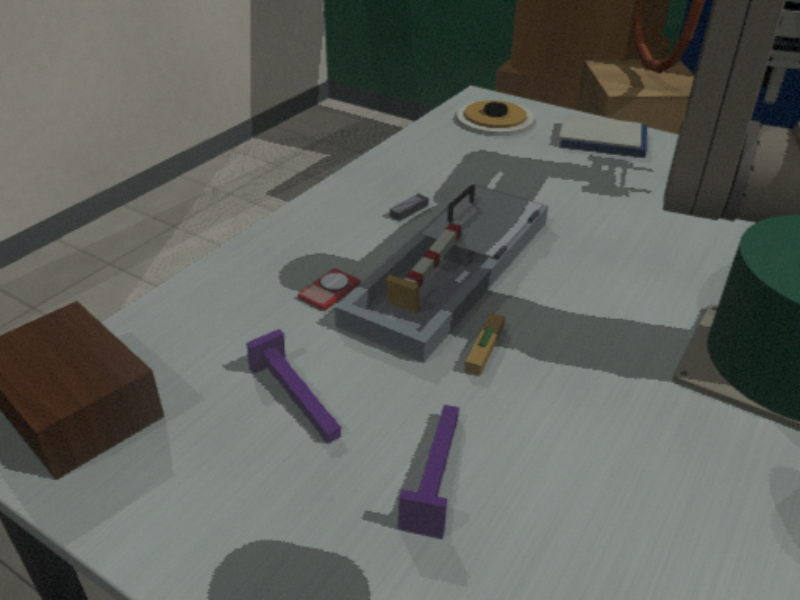

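View pics/top0.png

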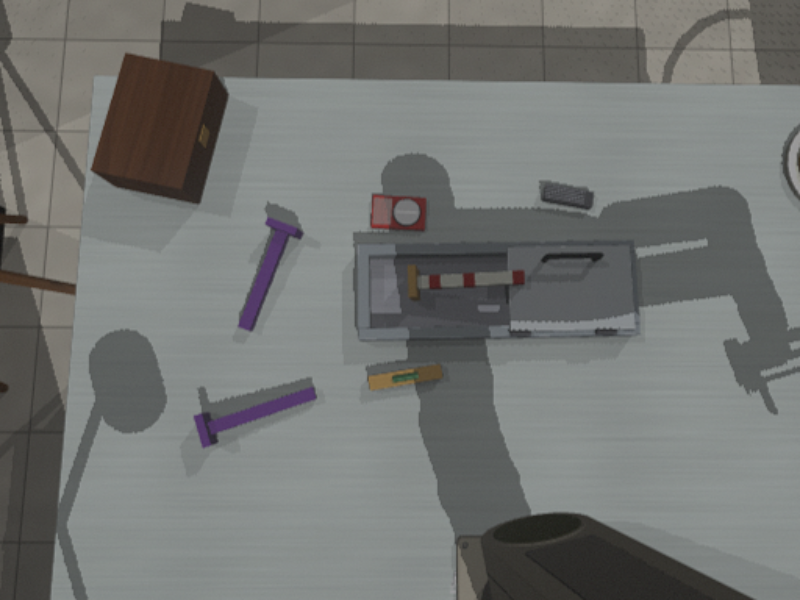

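```bash
cat > h.py <<'E'
import numpy as np,cv2
from scipy.spatial.transform import Rotation as Ro
from plant import readout, optics
def cloud(c):
    d=c["depth"];K=c["intrinsics"];v,u=np.mgrid[:384,:512]
    P=np.stack([(u-K[0,2])/K[0,0]*d,(v-K[1,2])/K[1,1]*d,d],-1)
    X=(P-c["t"])@c["R"]; X[d==0]=np.nan; return X
def cast(c,u,v,z):
    K=c["intrinsics"];r=np.array([(u-K[0,2])/K[0,0],(v-K[1,2])/K[1,1],1])@c["R"];o=-c["R"].T@c["t"]
    return o+r*(z-o[2])/r[2]
E
python3 - <<'E'
from h import *
for n in("top","side"):
    c=dict(np.load(f"pics/{n}0.npz"));X=cloud(c)
    F=c["frame"].astype(int)
    print(n)
    if n=="top":
        roi=np.zeros((384,512),bool);roi[145:225,222:415]=1
        print(np.histogram(X[roi][:,2],bins=np.arange(-.02,.2,.01)))
        print("counter",X[205:215,215:225].reshape(-1,3).mean(0),X[100,100])
    else:
        roi=np.zeros((384,512),bool);roi[115:230,210:355]=1
    m=roi&(X[...,2]>.034)&(X[...,2]<.05)
    m=cv2.morphologyEx(m.astype(np.uint8),cv2.MORPH_OPEN,np.ones((2,2)))>0
    p=X[m][:,:2].astype(np.float32)
    r=cv2.minAreaRect(p);print(r,cv2.boxPoints(r), np.median(X[m][:,2]))
    # red/white post
    R,G,B=F[...,0],F[...,1],F[...,2]
    for nm,mm in dict(red=(R>1.8*G)&(R>70),brass=(R>1.4*B)&(R<1.8*G)&(R>60)&(G>1.1*B), handle=(X[...,2]>.06)&(F.sum(-1)<150)).items():
        k,l,s,ce=cv2.connectedComponentsWithStats((mm&roi).astype(np.uint8))
        for i in range(1,k):
            if s[i,4]>8:
                q=X[l==i];print(nm,s[i],ce[i].round(1),np.nanmedian(q,0).round(4),np.nanmin(q,0).round(3),np.nanmax(q,0).round(3))
E
```

```text
top
(array([   0, 2253, 5306,  144,  125,  487, 6190,  432,  277,   54,  117,
          0,    0,    0,    0,    0,    0,    0,    0,    0,    0]), array([-0.02, -0.01,  0.  ,  0.01,  0.02,  0.03,  0.04,  0.05,  0.06,
        0.07,  0.08,  0.09,  0.1 ,  0.11,  0.12,  0.13,  0.14,  0.15,
        0.16,  0.17,  0.18,  0.19]))
counter [ 4.68416438e-01  3.12424538e-01 -6.69645161e-05] [0.75287792 0.62879185 0.09089638]
((nan, nan), (0.0, 0.0), 0.0) [[nan nan]
 [nan nan]
 [nan nan]
 [nan nan]] nan
red [238 145  34   2  47] [257.1 145.3] [0.6536 0.2018 0.0105] [0.651 0.167 0.002] [0.656 0.263 0.014]
red [297 175   6   7  41] [299.5 178.1] [0.5508 0.0902 0.0575] [0.542 0.084 0.052] [0.559 0.098 0.062]
red [328 174   7   7  45] [331.2 176.8] [0.5523 0.0072 0.07  ] [ 0.543 -0.001  0.066] [0.561 0.016 0.076]
red [275 176   6   8  41] [277.5 179.6] [0.5463 0.1519 0.0486] [0.538 0.144 0.046] [0.558 0.158 0.053]
brass [261 170   7  21 122] [263.6 179.7] [0.5455 0.188  0.0598] [ 0.519  0.179 -0.001] [0.572 0.196 0.064]
handle [348 162  38   5 109] [367.5 163.3] [ 0.5881 -0.0899  0.083 ] [ 0.584 -0.1
[... 307 characters left out ...]
 [ 0.8178295  -0.02591366]
 [ 0.5469469   0.3559549 ]] nan
red [210 176  20  21  68] [218.4 185.9] [0.6536 0.2199 0.0117] [0.649 0.167 0.002] [0.675 0.254 0.017]
brass [247 176  21  12 109] [255.9 181.1] [0.5484 0.192  0.0609] [0.517 0.178 0.039] [0.572 0.198 0.065]
brass [248 189  11   8  32] [253.7 192.8] [0.554  0.1909 0.0172] [0.539 0.186 0.007] [0.57  0.196 0.03 ]
brass [299 201  24  29 287] [311.1 216.3] [0.3774 0.2022 0.025 ] [0.359 0.135 0.005] [0.401 0.259 0.03 ]
handle [287 118  17  21  92] [294.5 127.1] [ 0.585  -0.0798  0.0821] [ 0.581 -0.139  0.06 ] [ 0.592 -0.037  0.089]
handle [286 143   9   8  38] [290.7 145.7] [0.5465 0.0057 0.0717] [ 0.539 -0.004  0.061] [0.562 0.015 0.075]
```

```bash
python3 - <<'E'
from h import *
c=dict(np.load("pics/top0.npz"));X=cloud(c)
roi=np.zeros((384,512),bool);roi[145:225,222:415]=1
m=roi&(X[...,2]>.038)&(X[...,2]<.052)
m=cv2.morphologyEx(m.astype(np.uint8),cv2.MORPH_OPEN,np.ones((3,3)))>0
p=X[m][:,:2].astype(np.float32)
r=cv2.minAreaRect(p);print(r,cv2.boxPoints(r))
# outer far and near edges per column
for u in list(range(235,410,25)):
    vs=np.where(m[:,u])[0]; print(u,vs.min(),vs.max(),X[vs.min(),u].round(4),X[vs.max(),u].round(4))
for v in (165,175,190,200,210):
    us=np.where(m[v])[0]; print(v,us.min(),us.max(),X[v,us.min()].round(4),X[v,us.max()].round(4))
# blocks
b=(X[...,2]>.035)&(X[...,2]<.046); 
print(X[190:208:3,255:330:5,2].round(3))
for i in(180,):
    print([ (u,X[179,u].round(3).tolist()) for u in range(266,336,6)])
E
```

```text
((0.53672856092453, 0.0362912118434906), (0.17058508098125458, 0.496049165725708), 1.445834755897522) [[ 0.44520503  0.28208476]
 [ 0.4577213  -0.21380651]
 [ 0.6282521  -0.20950234]
 [ 0.6157358   0.28638893]]
235 156 216 [0.6138 0.2683 0.0426] [0.4476 0.2659 0.0409]
260 155 216 [0.6172 0.199  0.0426] [0.4478 0.198  0.0431]
285 155 215 [0.6178 0.1295 0.0426] [0.4509 0.13   0.0428]
310 155 215 [0.6182 0.0599 0.0437] [0.4514 0.0617 0.0418]
335 154 214 [ 0.622  -0.0103  0.042 ] [ 0.454  -0.0053  0.049 ]
360 154 214 [ 0.623  -0.0808  0.0405] [ 0.4548 -0.0751  0.043 ]
385 154 209 [ 0.6228 -0.1499  0.044 ] [ 0.4685 -0.1426  0.0479]
165 229 406 [0.5881 0.2844 0.0432] [ 0.593  -0.2095  0.0392]
175 229 407 [0.5608 0.2842 0.0393] [ 0.5646 -0.2108  0.0395]
190 229 408 [0.5189 0.2835 0.0399] [ 0.5224 -0.2115  0.0398]
200 229 408 [0.4911 0.2829 0.0416] [ 0.4943 -0.2095  0.0415]
210 229 409 [0.4638 0.2825 0.0403] [ 0.4667 -0.2109  0.0418]
[[ 0.003  0.004  0.041  0.003  0.007  0.005  0.001  0.004  0.005  0.003
   0.004  0.003  0.005  0.003  0.028]
 [ 0.006  0.003  0.004  0.006  0.005  0.004  0.003  0.004  0.005  0.
   0.002  0.002  0.004  0.005  0.015]
 [ 0.007  0.007  0.006  0.002  0.006  0.003  0.008  0.007  0.005  0.003
   0.006  0.006  0.003  0.002  0.001]
 [ 0.004  0.006  0.004  0.005  0.003  0.002  0.004  0.003 -0.001  0.004
   0.004  0.004  0.003  0.004  0.005]
 [ 0.001  0.003  0.006  0.003  0.003  0.002  0.003  0.004  0.005  0.
   0.005  0.007  0.007  0.004  0.006]
 [ 0.004  0.003  0.006  0.003  0.002 -0.     0.004  0.005  0.002  0.
   0.004  0.004  0.007  0.004  0.002]]
[(266, [0.547, 0.182, 0.06]), (272, [0.549, 0.166, 0.049]), (278, [0.549, 0.149, 0.047]), (284, [0.549, 0.133, 0.053]), (290, [0.548, 0.117, 0.055]), (296, [0.548, 0.101, 0.059]), (302, [0.548, 0.085, 0.06]), (308, [0.548, 0.068, 0.057]), (314, [0.547, 0.053, 0.066]), (320, [0.547, 0.037, 0.067]), (326, [0.547, 0.021, 0.066]), (332, [0.547, 0.005, 0.07])]
```

```bash
python3 - <<'E'
from h import *
c=dict(np.load("pics/top0.npz"))
a=c["frame"][140:225,222:415,::-1]; cv2.imwrite("pics/topc.png",cv2.resize(np.clip(a*1.6,0,255).astype(np.uint8),None,fx=4,fy=4))
E
```

```text
(no output)
```

View pics/topc.png

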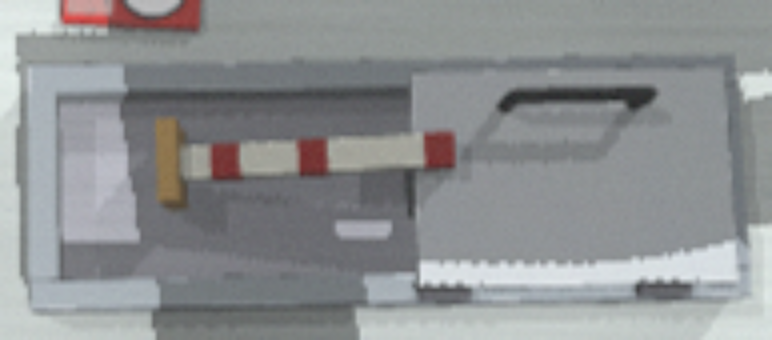

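```bash
cat >> h.py <<'E'
from scipy.linalg import expm,logm
yaw=np.arctan2(0.0252,0.9997)
TR=Ro.from_euler('z',yaw).as_matrix(); TO=np.array([.5368,.0338,0])
def w(p): return TO+TR@np.array(p)      # tray->world
def t(p): return TR.T@(np.array(p)-TO)
def pose():
    s=readout.read_state();T=np.eye(4);T[:3,:3]=Ro.from_rotvec(s["orientation"]).as_matrix();T[:3,3]=s["tool_pos"];return T,s
def target(grasp_tray,app_tray,jaw_tray,ahead=.008):
    """TCP pose; 'grasp_tray' = tray point that lies `ahead` m behind TCP"""
    y=np.array(app_tray,float);y/=np.linalg.norm(y);x=np.array(jaw_tray,float);x-=y*(x@y);x/=np.linalg.norm(x)
    R=np.stack([x,y,np.cross(x,y)],1);T=np.eye(4);T[:3,:3]=TR@R;T[:3,3]=w(grasp_tray)+TR@y*ahead;return T
def rows(T1,T0=None,n=8,screw=True):
    if T0 is None:T0=pose()[0]
    D=np.linalg.inv(T0)@T1
    if screw:
        d=np.real(expm(logm(D)/n));v=d[:3,3]*100;r=np.degrees(Ro.from_matrix(d[:3,:3]).as_rotvec());print(n,"x",v.round(2).tolist(),r.round(2).tolist())
    else: # straight line
        rv=Ro.from_matrix(D[:3,:3]).as_rotvec()/n
        for i in range(n):
            R=Ro.from_rotvec(rv*i);v=R.inv().apply(D[:3,3])/n*100;print((v).round(2).tolist(),np.degrees(rv).round(2).tolist())
def show():
    T,s=pose();print("t",round(s["t"],2),"tray p",t(s["tool_pos"]).round(4),"app",(TR.T@T[:3,1]).round(3),"jaw",(TR.T@T[:3,0]).round(3),"open",round(s["opening"],4),"F",s["force"].round(1),"q",s["q"].round(2))
E
python3 - <<'E'
from h import *
show()
print("post tray",t([.5463,.152,.048]),t([.5523,.0072,.07]),"handle",t([.5881,-.09,.083]),"pivot",t([.547,.189,.004]))
a=np.radians(22)
for j in(1,-1):
    T=target(t([.5475,.064,.20]),[0,np.sin(a),-np.cos(a)],[j,0,0]);print(T.round(3)); rows(T,screw=False)
E
```

```text
t 0.1 tray p [-0.3853 -0.6001  0.2287] app [-0.     0.002 -1.   ] jaw [ 0.254 -0.967 -0.002] open 0.0931 F [ 0.6  0.6 -0.2] q [-1.37  0.13  1.49  0.    1.52 -0.09]
post tray [0.01247557 0.11792307 0.048     ] [ 0.01482477 -0.02698215  0.07      ] handle [ 0.048164   -0.12505342  0.083     ] pivot [0.01410773 0.15489368 0.004     ]
[[ 1.    -0.009 -0.023  0.547]
 [ 0.025  0.374  0.927  0.067]
 [ 0.    -0.927  0.375  0.193]
 [ 0.     0.     0.     1.   ]]
[-6.39, 0.46, 6.8] [2.33, -9.29, 1.8]
[-5.19, 0.94, 7.72] [2.33, -9.29, 1.8]
[-3.85, 1.41, 8.4] [2.33, -9.29, 1.8]
[-2.39, 1.86, 8.84] [2.33, -9.29, 1.8]
[-0.87, 2.28, 9.03] [2.33, -9.29, 1.8]
[0.66, 2.65, 8.94] [2.33, -9.29, 1.8]
[2.18, 2.96, 8.6] [2.33, -9.29, 1.8]
[3.62, 3.21, 8.0] [2.33, -9.29, 1.8]
[[-1.    -0.009  0.023  0.547]
 [-0.025  0.374 -0.927  0.067]
 [ 0.    -0.927 -0.375  0.193]
 [ 0.     0.     0.     1.   ]]
[-6.39, 0.46, 6.8] [-1.93, 12.91, 2.5]
[-7.73, 0.57, 5.22] [-1.93, 12.91, 2.5]
[-8.68, 0.78, 3.39] [-1.93, 12.91, 2.5]
[-9.18, 1.09, 1.4] [-1.93, 12.91, 2.5]
[-9.21, 1.48, -0.64] [-1.93, 12.91, 2.5]
[-8.77, 1.93, -2.61] [-1.93, 12.91, 2.5]
[-7.88, 2.42, -4.42] [-1.93, 12.91, 2.5]
[-6.58, 2.91, -5.97] [-1.93, 12.91, 2.5]
```

```bash
python3 - <<'E'
from h import *
a=np.radians(22)
T=target(t([.5475,.064,.18]),[0,np.sin(a),-np.cos(a)],[1,0,0]); rows(T,n=16)
E
```

```text
16 x [-0.66, 1.27, 4.85] [1.17, -4.65, 0.9]
```

```bash
python3 -m creep '[[[0.4,-0.66,1.27,4.85,1.17,-4.65,0.9],[0.4,-0.66,1.27,4.85,1.17,-4.65,0.9],[0.4,-0.66,1.27,4.85,1.17,-4.65,0.9],[0.4,-0.66,1.27,4.85,1.17,-4.65,0.9],[0.4,-0.66,1.27,4.85,1.17,-4.65,0.9],[0.4,-0.66,1.27,4.85,1.17,-4.65,0.9],[0.4,-0.66,1.27,4.85,1.17,-4.65,0.9],[0.4,-0.66,1.27,4.85,1.17,-4.65,0.9]]]' 20
python3 - <<'E'
from h import *
show()
a=np.radians(22)
T=target(t([.5475,.064,.15]),[0,np.sin(a),-np.cos(a)],[1,0,0]); rows(T,n=8)
E
```

```text
t: 0.9
tool_pos: [0.4568, -0.3239, 0.1582]
orientation: [-1.303, 0.478, -0.468]
force: [0.4, 0.1, 0.0]
opening: 0.0559
t 0.9 tray p [-0.089  -0.3556  0.1582] app [ 0.063  0.2   -0.978] jaw [ 0.799 -0.597 -0.071] open 0.0559 F [0.4 0.1 0. ] q [-0.83  0.15  1.61  0.18  1.49 -0.23]
8 x [-0.53, 1.64, 4.81] [1.12, -4.55, 0.85]
```

```bash
python3 -m creep '[[[0.45,-0.53,1.64,4.81,1.12,-4.55,0.85],[0.45,-0.53,1.64,4.81,1.12,-4.55,0.85],[0.45,-0.53,1.64,4.81,1.12,-4.55,0.85],[0.45,-0.53,1.64,4.81,1.12,-4.55,0.85],[0.45,-0.53,1.64,4.81,1.12,-4.55,0.85],[0.45,-0.53,1.64,4.81,1.12,-4.55,0.85],[0.45,-0.53,1.64,4.81,1.12,-4.55,0.85],[0.45,-0.53,1.64,4.81,1.12,-4.55,0.85]]]' 20
python3 - <<'E'
from h import *
show()
a=np.radians(22)
T=target(t([.5475,.064,.050]),[0,np.sin(a),-np.cos(a)],[1,0,0]); rows(T,n=8,screw=True)
c=optics.read_camera("wrist"); np.savez("pics/w1.npz",**c)
cv2.imwrite("pics/w1.png",c["frame"][:,:,::-1])
print(c["intrinsics"],c["R"],c["t"])
E
```

```text
t: 1.7
tool_pos: [0.5385, 0.0592, 0.1401]
orientation: [-1.176, -0.031, 0.045]
force: [0.8, 0.3, -0.2]
opening: 0.0513
t 1.7 tray p [0.0024 0.0253 0.1401] app [-0.01   0.384 -0.923] jaw [1.    0.026 0.   ] open 0.0513 F [ 0.8  0.3 -0.2] q [-0.24  0.09  1.75  0.38  1.43 -0.37]
8 x [0.11, 1.16, -0.38] [-0.07, 0.18, -0.07]
[[297.31863964   0.         257.28239419]
 [  0.         297.31863964 191.15417834]
 [  0.           0.           1.        ]] [[ 9.98696903e-01  5.10312765e-02  5.52479134e-04]
 [ 5.06913986e-02 -9.90676360e-01 -1.26454463e-01]
 [-5.90580465e-03  1.26317686e-01 -9.91972259e-01]] [-0.53908706  0.07879291  0.3042229 ]
```

View pics/w1.png

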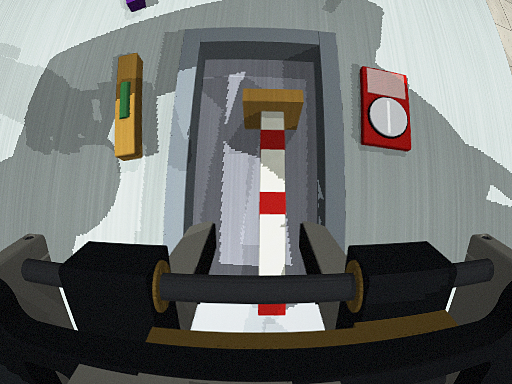

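```bash
python3 -m creep '[[[0.45,0.12,1.16,-0.38,-0.07,0.18,-0.07],[0.45,0.12,1.16,-0.38,-0.07,0.18,-0.07],[0.45,0.12,1.16,-0.38,-0.07,0.18,-0.07],[0.45,0.12,1.16,-0.38,-0.07,0.18,-0.07],[0.45,0.12,1.16,-0.38,-0.07,0.18,-0.07],[0.45,0.12,1.16,-0.38,-0.07,0.18,-0.07],[0.45,0.12,1.16,-0.38,-0.07,0.18,-0.07],[0.45,0.12,1.16,-0.38,-0.07,0.18,-0.07]]]' 20
python3 -m creep '[[[1,0,0,0,0,0,0],[1,0,0,0,0,0,0],[1,0,0,0,0,0,0],[1,0,0,0,0,0,0],[1,0,0,0,0,0,0],[1,0,0,0,0,0,0],[1,0,0,0,0,0,0],[1,0,0,0,0,0,0]]]' 25
python3 - <<'E'
from h import *
show()
T,s=pose()
# rotate about pivot, axis tray x, clockwise in (y,z) => negative about +x
piv=w([.014,.156,.004])
def rot(deg):
    R=Ro.from_rotvec(TR[:,0]*np.radians(-deg)).as_matrix();M=np.eye(4);M[:3,:3]=R;M[:3,3]=piv-R@piv;return M
rows(rot(40)@T,T)
E
```

```text
t: 2.55
tool_pos: [0.5464, 0.0714, 0.0334]
orientation: [-1.184, -0.013, 0.025]
force: [-0.8, 0.1, 0.0]
opening: 0.051
t: 3.35
tool_pos: [0.5462, 0.0713, 0.0324]
orientation: [-1.184, -0.013, 0.025]
force: [1.0, 0.6, -2.4]
opening: 0.0216
t 3.35 tray p [0.0104 0.0373 0.0324] app [-0.004  0.377 -0.926] jaw [ 1.     0.001 -0.003] open 0.0216 F [ 1.   0.6 -2.4] q [-0.21  0.24  1.8   0.4   1.23 -0.4 ]
8 x [-0.0, -0.84, 0.66] [-5.0, 0.02, 0.0]
```

```bash
python3 -m creep '[[[1,0,-0.84,0.66,-5,0,0],[1,0,-0.84,0.66,-5,0,0],[1,0,-0.84,0.66,-5,0,0],[1,0,-0.84,0.66,-5,0,0],[1,0,-0.84,0.66,-5,0,0],[1,0,-0.84,0.66,-5,0,0],[1,0,-0.84,0.66,-5,0,0],[1,0,-0.84,0.66,-5,0,0]]]'
python3 - <<'E'
from h import *
show()
for n in("side","wrist"):
    c=optics.read_camera(n); np.savez(f"pics/{n}2.npz",**c); 
    a=c["frame"][:,:,::-1]
    if n=="side": a=cv2.resize(a[90:240,190:370],None,fx=3,fy=3)
    cv2.imwrite(f"pics/{n}2.png",a)
T,s=pose()
piv=w([.014,.156,.004])
def rot(deg):
    R=Ro.from_rotvec(TR[:,0]*np.radians(-deg)).as_matrix();M=np.eye(4);M[:3,:3]=R;M[:3,3]=piv-R@piv;return M
rows(rot(40)@T,T)
E
```

```text
t: 4.15
tool_pos: [0.5448, 0.1161, 0.1047]
orientation: [-1.905, -0.015, 0.012]
force: [-0.1, -0.5, -4.3]
opening: 0.0215
t 4.15 tray p [0.01   0.0821 0.1047] app [-0.004 -0.328 -0.945] jaw [ 1.    -0.009 -0.001] open 0.0215 F [-0.1 -0.5 -4.3] q [ 0.32  0.22  1.66 -0.32  1.38  0.39]
8 x [-0.01, -0.85, 0.66] [-5.0, 0.02, -0.02]
```

View pics/side2.png

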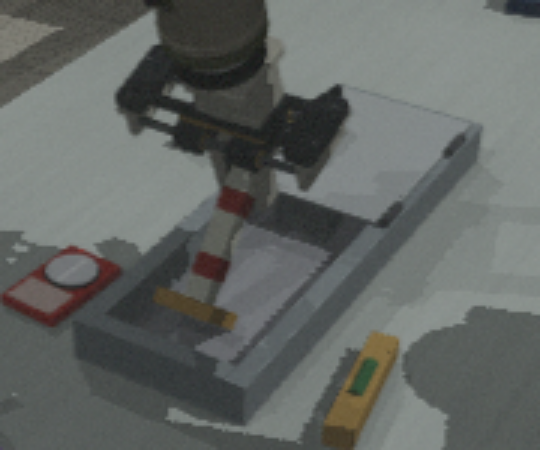

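```bash
python3 -m creep '[[[1,0,-0.85,0.66,-5,0,0],[1,0,-0.85,0.66,-5,0,0],[1,0,-0.85,0.66,-5,0,0],[1,0,-0.85,0.66,-5,0,0],[1,0,-0.85,0.66,-5,0,0],[1,0,-0.85,0.66,-5,0,0],[1,0,-0.85,0.66,-5,0,0],[1,0,0,0,0,0,0]]]'
python3 - <<'E'
from h import *
show()
for n in("side","top"):
    c=optics.read_camera(n); np.savez(f"pics/{n}3.npz",**c);X=cloud(c)
    F=c["frame"].astype(int);R,G,B=F[...,0],F[...,1],F[...,2]
    roi=np.zeros((384,512),bool)
    if n=="top":roi[150:218,222:345]=1
    else:roi[115:230,235:330]=1
    for nm,mm in dict(red=(R>1.8*G)&(R>60),brass=(R>1.4*B)&(R<1.8*G)&(R>50)&(G>1.1*B)).items():
        k,l,s,ce=cv2.connectedComponentsWithStats((mm&roi).astype(np.uint8))
        for i in range(1,k):
            if s[i,4]>8:
                q=(X[l==i]-TO)@TR;print(n,nm,s[i],np.nanmedian(q,0).round(4),np.nanmin(q,0).round(3),np.nanmax(q,0).round(3))
    if n=="side":cv2.imwrite("pics/side3.png",cv2.resize(c["frame"][60:240,190:370,::-1],None,fx=3,fy=3))
E
```

```text
t: 5.05
tool_pos: [0.5421, 0.1872, 0.1235]
orientation: [-2.524, -0.013, 0.023]
force: [0.1, 0.7, -0.2]
opening: 0.0216
t 5.05 tray p [0.0092 0.1532 0.1235] app [-0.017 -0.815 -0.579] jaw [ 1.    -0.011 -0.014] open 0.0216 F [ 0.1  0.7 -0.2] q [ 0.66  0.69  1.26 -0.73  1.82  0.7 ]
side red [255 185   5   9  26] [-0.0025  0.18    0.0524] [-0.005  0.167  0.043] [0.    0.191 0.062]
side brass [239 192  29  16 206] [-0.0062  0.1889  0.0217] [-0.021  0.148  0.004] [0.051 0.209 0.041]
side brass [299 201  24  29 305] [-0.1566  0.1677  0.0249] [-0.171  0.104  0.005] [-0.135  0.228  0.032]
top red [256 175   9   2  10] [-0.0002  0.167   0.1895] [-0.001  0.156  0.188] [0.    0.175 0.201]
top brass [234 154   4  35  85] [0.0061 0.2231 0.2005] [-0.028  0.22   0.185] [0.052 0.226 0.205]
top brass [226 158   3   4  11] [0.0442 0.2447 0.1699] [0.035 0.24  0.167] [0.049 0.247 0.201]
top brass [245 173   9   7  39] [0.0294 0.1949 0.0227] [-0.006  0.183  0.013] [0.038 0.206 0.204]
top brass [245 187  20   7 134] [-0.0104  0.1802  0.0202] [-0.029  0.153  0.007] [-0.001  0.207  0.196]
```

View pics/side3.png

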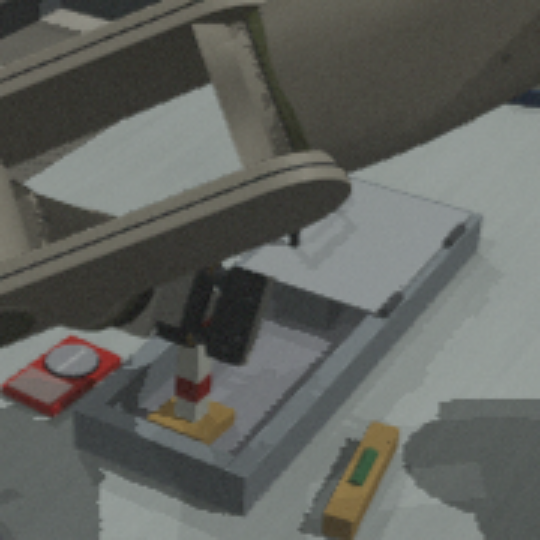

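```bash
python3 -m creep '[[[1,0,-0.43,0.31,-2.7,0,0],[1,0,-0.43,0.31,-2.6,0,0],[1,0,0,0,0,0,0],[0.65,0,0,0,0,0,0],[0.55,0,0,0,0,0,0],[0.55,0,0,0,0,0,0],[0.55,0,-0.5,0,0,0,0],[0.55,0,-0.5,0,0,0,0]]]'
python3 - <<'E'
from h import *
show()
T,s=pose()
T1=T.copy();T1[:3,3]-=T[:3,1]*.10; rows(T1,T,n=4)
for n in("side","top","wrist"):
    c=optics.read_camera(n); np.savez(f"pics/{n}4.npz",**c)
    if n=="side":cv2.imwrite("pics/side4.png",cv2.resize(c["frame"][60:240,190:370,::-1],None,fx=3,fy=3))
E
```

```text
t: 5.95
tool_pos: [0.5444, 0.2004, 0.1316]
orientation: [-2.598, 0.001, 0.02]
force: [-0.3, 0.2, -0.3]
opening: 0.0417
t 5.95 tray p [0.0118 0.1664 0.1316] app [-0.026 -0.855 -0.517] jaw [ 1.    -0.022 -0.014] open 0.0417 F [-0.3  0.2 -0.3] q [ 0.69  0.77  1.18 -0.77  1.89  0.7 ]
4 x [-0.0, -2.5, 0.0] [0.0, 0.0, 0.0]
```

View pics/side4.png

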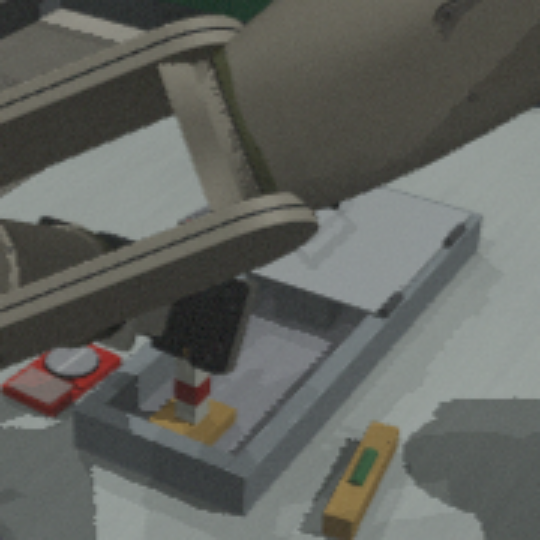

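```bash
python3 -m creep '[[[0.55,0,-2,0,0,0,0],[0.55,0,-3,0,0,0,0],[0.55,0,-3,0,0,0,0],[0.55,0,-3,0,0,0,0],[0.55,0,-2.5,-3.5,0,0,0],[0.55,0,-2.6,-4.2,0,0,0],[0.55,0,-2.6,-4.2,0,0,0],[0.55,0,-2.6,-4.2,0,0,0]]]'
python3 - <<'E'
from h import *
show()
for n in("side","top"):
    c=optics.read_camera(n); np.savez(f"pics/{n}5.npz",**c);X=cloud(c)
    F=c["frame"].astype(int);R,G,B=F[...,0],F[...,1],F[...,2]
    P=(X-TO)@TR
    m=(abs(P[...,0]-.012)<.045)&(P[...,1]>.12)&(P[...,1]<.225)&(P[...,2]>.012)&(P[...,2]<.24)
    for nm,mm in dict(red=(R>1.8*G)&(R>60),brass=(R>1.4*B)&(R<1.8*G)&(R>50)&(G>1.1*B)&(P[...,2]<.03),white=(R>1.0*B)&(R<1.25*B)&(P[...,2]>.03)).items():
        k,l,s,ce=cv2.connectedComponentsWithStats((mm&m).astype(np.uint8))
        for i in range(1,k):
            if s[i,4]>8:
                q=P[l==i];print(n,nm,s[i],np.nanmedian(q,0).round(4),np.nanmin(q,0).round(3),np.nanmax(q,0).round(3))
T=target([.05,-.125,.15],[0,0,-1],[1,0,0]); rows(T,n=16)
E
```

```text
t: 6.9
tool_pos: [0.5454, 0.3034, 0.3732]
orientation: [-2.613, 0.005, 0.048]
force: [1.2, 0.5, -0.8]
opening: 0.0423
t 6.9 tray p [0.0154 0.2693 0.3732] app [-0.035 -0.863 -0.504] jaw [ 0.999 -0.02  -0.036] open 0.0423 F [ 1.2  0.5 -0.8] q [ 0.78  0.82  0.66 -0.93  2.29  0.34]
side red [254 135   6   8  17] [-0.001   0.1734  0.2036] [-0.003  0.167  0.191] [0.008 0.18  0.207]
side red [256 167   4   8  18] [-0.0023  0.177   0.1097] [-0.005  0.167  0.103] [-0.001  0.184  0.119]
side red [254 186   6   8  23] [-0.0021  0.1775  0.0508] [-0.004  0.165  0.042] [0.    0.19  0.058]
side brass [240 193  29  15 187] [-0.0046  0.1872  0.0193] [-0.021  0.148  0.012] [0.037 0.206 0.023]
side white [248 140  12  49 394] [0.0013 0.1875 0.1354] [-0.005  0.167  0.06 ] [0.019 0.192 0.197]
side white [249 192  11   6  28] [0.0025 0.188  0.0355] [-0.005  0.166  0.03 ] [0.016 0.192 0.04 ]
top red [251 167   9  10  64] [0.0089 0.1795 0.2035] [-0.001  0.168  0.194] [0.019 0.187 0.208]
top brass [246 174  20  20 270] [0.0019 0.1759 0.0181] [-0.018  0.15   0.012] [0.037 0.204 0.024]
top white [251 178   9   4  35] [-0.0007  0.1778  0.1468] [-0.001  0.168  0.118] [0.    0.188 0.167]
top white [252 183   8   3  24] [-0.0007  0.177   0.0676] [-0.001  0.168  0.05 ] [0.    0.187 0.09 ]
16 x [0.25, 2.67, -1.39] [3.7, -0.02, -0.11]
```

```bash
python3 -m creep '[[[0.55,0.25,2.67,-1.39,3.7,0,-0.1],[0.55,0.25,2.67,-1.39,3.7,0,-0.1],[0.55,0.25,2.67,-1.39,3.7,0,-0.1],[0.55,0.25,2.67,-1.39,3.7,0,-0.1],[0.55,0.25,2.67,-1.39,3.7,0,-0.1],[0.55,0.25,2.67,-1.39,3.7,0,-0.1],[0.55,0.25,2.67,-1.39,3.7,0,-0.1],[0.55,0.25,2.67,-1.39,3.7,0,-0.1]]]'
python3 - <<'E'
from h import *
show()
T=target([.049,-.125,.13],[0,0,-1],[1,0,0]); rows(T,n=8)
E
```

```text
t: 7.8
tool_pos: [0.5675, 0.076, 0.3024]
orientation: [-2.072, -0.015, 0.03]
force: [0.4, -1.2, -0.2]
opening: 0.0418
t 7.8 tray p [0.0317 0.0414 0.3024] app [-0.014 -0.481 -0.877] jaw [ 1.    -0.002 -0.015] open 0.0418 F [ 0.4 -1.2 -0.2] q [ 0.34  0.18  1.38 -0.48  1.74  0.27]
8 x [0.24, 2.77, -1.38] [3.59, 0.01, -0.11]
```

```bash
python3 -m creep '[[[0.55,0.24,2.77,-1.38,3.59,0,-0.1],[0.55,0.24,2.77,-1.38,3.59,0,-0.1],[0.55,0.24,2.77,-1.38,3.59,0,-0.1],[0.55,0.24,2.77,-1.38,3.59,0,-0.1],[0.55,0.24,2.77,-1.38,3.59,0,-0.1],[0.55,0.24,2.77,-1.38,3.59,0,-0.1],[0.55,0.24,2.77,-1.38,3.59,0,-0.1],[0.55,0.24,2.77,-1.38,3.59,0,-0.1]]]'
python3 - <<'E'
from h import *
show()
T=target([.049,-.125,.079],[0,0,-1],[1,0,0]); rows(T,n=5)
T0=T
hinge=w([-.075,-.125,.042])
for tilt,deg in((15,30),):
    # flap opens deg about tray y: +x goes up => negative rotation about y
    r=np.array([.125,0,.037]);R=Ro.from_euler('y',-deg,degrees=True).as_matrix();h=np.array([-.075,-.125,.042])+R@r
    a=np.radians(tilt); print(h)
    # body leans -x when flap opens: app = rotate (0,0,-1) by -tilt about y
    ap=Ro.from_euler('y',-tilt,degrees=True).as_matrix()@[0,0,-1]
    jw=Ro.from_euler('y',-tilt,degrees=True).as_matrix()@[1,0,0]
    T1=target(h,ap,jw);rows(T1,T0,n=8)
E
```

```text
t: 8.6
tool_pos: [0.5916, -0.0945, 0.1186]
orientation: [-1.55, -0.028, 0.006]
force: [0.8, -0.9, 0.6]
opening: 0.0418
t 8.6 tray p [ 0.0516 -0.1297  0.1186] app [ 0.014  0.021 -1.   ] jaw [ 1.    -0.003  0.014] open 0.0418 F [ 0.8 -0.9  0.6] q [-0.26  0.2   1.62  0.02  1.32 -0.29]
5 x [-0.06, 0.95, 0.08] [-0.24, -0.03, 0.16]
[ 0.01475318 -0.125       0.13654294]
8 x [-0.32, -0.77, 0.0] [-0.0, 0.0, -1.88]
```

```bash
python3 -m creep '[[[0.55,-0.06,0.95,0.08,-0.24,0,0.16],[0.55,-0.06,0.95,0.08,-0.24,0,0.16],[0.55,-0.06,0.95,0.08,-0.24,0,0.16],[0.55,-0.06,0.95,0.08,-0.24,0,0.16],[0.55,-0.06,0.95,0.08,-0.24,0,0.16],[1,0,0,0,0,0,0],[1,0,0,0,0,0,0],[1,0,0,0,0,0,0]]]' 30
python3 -m creep '[[[1,0,0,0,0,0,0],[1,0,0,0,0,0,0],[1,0,0,0,0,0,0],[1,-0.32,-0.77,0,0,0,-1.88],[1,-0.32,-0.77,0,0,0,-1.88],[1,-0.32,-0.77,0,0,0,-1.88],[1,-0.32,-0.77,0,0,0,-1.88],[1,-0.32,-0.77,0,0,0,-1.88]]]' 30
python3 - <<'E'
from h import *
show()
T,s=pose(); g=t(T[:3,3]-.008*T[:3,1]); d=g-[-.075,-.125,.042]
print("flap ang", np.degrees(np.arctan2(d[2],d[0]))-16.5, np.hypot(d[0],d[2]))
E
```

```text
t: 9.4
tool_pos: [0.587, -0.0879, 0.0655]
orientation: [-1.573, -0.014, 0.021]
force: [0.1, -0.1, 0.1]
opening: 0.0221
t: 10.2
tool_pos: [0.5725, -0.0882, 0.1048]
orientation: [-1.566, -0.153, -0.119]
force: [1.8, -0.1, -5.7]
opening: 0.0089
t 10.2 tray p [ 0.0326 -0.1229  0.1048] app [ 0.172 -0.002 -0.985] jaw [ 0.985 -0.003  0.172] open 0.0089 F [ 1.8 -0.1 -5.7] q [-0.27  0.01  1.86  0.05  1.11 -0.31]
flap ang 17.126382895325413 0.1276154358597052
```

```bash
cat >> h.py <<'E'
def flaprow(deg,tilt,n=8):
    T,s=pose();hg=np.array([-.075,-.125,.042]);g=t(T[:3,3]-.008*T[:3,1]);E=lambda a:Ro.from_euler('y',-a,degrees=True).as_matrix()
    h=hg+E(deg)@(g-hg);T1=np.eye(4);T1[:3,:3]=TR@E(tilt)@TR.T@T[:3,:3];T1[:3,3]=w(h)+.008*T1[:3,1];rows(T1,T,n)
def flapang():
    T,s=pose(); g=t(T[:3,3]-.008*T[:3,1]); d=g-[-.075,-.125,.042]
    print("flap ang", np.degrees(np.arctan2(d[2],d[0]))-16.5, np.hypot(d[0],d[2]))
E
python3 - <<'E'
from h import *
flaprow(22,11); flaprow(43,21)
E
```

```text
8 x [-0.28, -0.53, -0.0] [0.0, 0.0, -1.37]
8 x [-0.65, -0.95, -0.0] [0.01, 0.01, -2.62]
```

```bash
python3 -m creep '[[[1,-0.28,-0.53,0,0,0,-1.37],[1,-0.28,-0.53,0,0,0,-1.37],[1,-0.28,-0.53,0,0,0,-1.37],[1,-0.28,-0.53,0,0,0,-1.37],[1,-0.28,-0.53,0,0,0,-1.37],[1,-0.28,-0.53,0,0,0,-1.37],[1,-0.28,-0.53,0,0,0,-1.37],[1,-0.28,-0.53,0,0,0,-1.37]]]'
python3 - <<'E'
from h import *
show();flapang();flaprow(20,11)
E
```

```text
t: 11.0
tool_pos: [0.5387, -0.089, 0.1409]
orientation: [-1.548, -0.31, -0.279]
force: [2.4, -0.4, -5.0]
opening: 0.0088
t 11.0 tray p [-0.0012 -0.1228  0.1409] app [ 0.367 -0.003 -0.93 ] jaw [ 0.93  -0.005  0.367] open 0.0088 F [ 2.4 -0.4 -5. ] q [-0.35 -0.31  2.11  0.16  0.99 -0.43]
flap ang 39.83372079679618 0.12780507361587742
8 x [-0.34, -0.43, -0.0] [0.01, 0.0, -1.37]
```

```bash
python3 -m creep '[[[1,-0.34,-0.43,0,0,0,-1.37],[1,-0.34,-0.43,0,0,0,-1.37],[1,-0.34,-0.43,0,0,0,-1.37],[1,-0.34,-0.43,0,0,0,-1.37],[1,-0.34,-0.43,0,0,0,-1.37],[1,-0.34,-0.43,0,0,0,-1.37],[1,-0.34,-0.43,0,0,0,-1.37],[1,-0.34,-0.43,0,0,0,-1.37]]]'
python3 - <<'E'
from h import *
show();flapang();flaprow(5,0,2)
E
```

```text
t: 11.8
tool_pos: [0.4985, -0.0901, 0.1611]
orientation: [-1.518, -0.468, -0.441]
force: [48.9, 1.5, -26.6]
opening: 0.0094
t 11.8 tray p [-0.0414 -0.1229  0.1611] app [ 0.548 -0.005 -0.836] jaw [ 0.836 -0.006  0.548] open 0.0094 F [ 48.9   1.5 -26.6] q [-0.47 -0.68  2.39  0.32  0.93 -0.61]
flap ang 60.429367647503454 0.1291253164801115
2 x [-0.41, -0.39, -0.0] [-0.0, -0.0, 0.0]
```

```bash
python3 -m creep '[[[0.9,0,0,0,0,0,0],[0.72,0,0,0,0,0,0],[0.72,0,0,0,0,0,0],[0.72,0,0,0,0,0,0],[0.72,0,-1.2,0,0,0,0],[0.72,0,-1.2,0,0,0,0],[0.72,0,-1.2,0,0,0,0],[0.72,0.5,-2,0,0,0,2]]]'
python3 - <<'E'
from h import *
show()
c=optics.read_camera("top");np.savez("pics/top6.npz",**c)
c2=optics.read_camera("side");np.savez("pics/side6.npz",**c2)
cv2.imwrite("pics/p6.png",cv2.resize(c2["frame"][60:240,170:400,::-1],None,fx=3,fy=3))
E
```

```text
t: 12.6
tool_pos: [0.4687, -0.09, 0.2083]
orientation: [-1.523, -0.435, -0.41]
force: [0.6, -0.1, -0.4]
opening: 0.0261
t 12.6 tray p [-0.0712 -0.122   0.2083] app [ 0.514 -0.003 -0.858] jaw [ 0.858 -0.008  0.514] open 0.0261 F [ 0.6 -0.1 -0.4] q [-0.5  -0.79  2.35  0.29  1.12 -0.58]
```

View pics/p6.png

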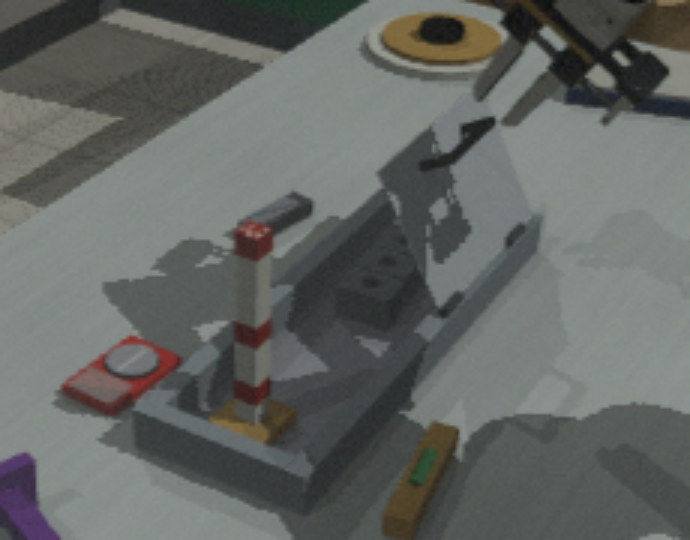

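```bash
python3 - <<'E'
from h import *
for n in("top","side"):
    c=dict(np.load(f"pics/{n}6.npz"));P=(cloud(c)-TO)@TR
    m=(abs(P[...,0])<.06)&(P[...,1]>-.22)&(P[...,1]<.05)&(P[...,2]>.031)&(P[...,2]<.047)
    q=P[m];print(n,len(q),np.nanmin(q,0).round(3),np.nanmax(q,0).round(3))
    for y in np.arange(-.2,.03,.01):
        k=q[abs(q[:,1]-y)<.005]
        if len(k)>2:print(round(y,3),len(k),"x",np.percentile(k[:,0],[3,97]).round(3),"z",np.median(k[:,2]).round(3))
c=dict(np.load("pics/top6.npz"))
cv2.imwrite("pics/topc6.png",cv2.resize(np.clip(c["frame"][145:225,290:420,::-1]*2.0,0,255).astype(np.uint8),None,fx=5,fy=5))
E
```

```text
top 390 [-0.022 -0.142  0.031] [ 0.041 -0.014  0.046]
-0.14 18 x [0.023 0.04 ] z 0.04
-0.13 27 x [0.023 0.04 ] z 0.04
-0.12 22 x [0.023 0.041] z 0.04
-0.11 24 x [0.023 0.038] z 0.04
-0.1 15 x [0.024 0.038] z 0.039
-0.09 22 x [0.024 0.039] z 0.041
-0.08 22 x [0.022 0.038] z 0.04
-0.07 23 x [0.022 0.036] z 0.04
-0.06 18 x [0.021 0.036] z 0.041
-0.05 15 x [0.022 0.034] z 0.04
-0.04 30 x [0.006 0.034] z 0.039
-0.03 70 x [-0.02   0.034] z 0.04
-0.02 79 x [-0.021  0.033] z 0.039
-0.01 5 x [0.01  0.031] z 0.034
side 441 [-0.025 -0.141  0.031] [ 0.041 -0.009  0.046]
-0.14 6 x [0.026 0.041] z 0.041
-0.13 14 x [0.016 0.039] z 0.041
-0.12 16 x [0.012 0.039] z 0.042
-0.11 19 x [0.004 0.033] z 0.042
-0.1 26 x [-0.006  0.035] z 0.041
-0.09 30 x [-0.017  0.035] z 0.042
-0.08 36 x [-0.019  0.033] z 0.042
-0.07 42 x [-0.019  0.034] z 0.042
-0.06 43 x [-0.021  0.034] z 0.041
-0.05 28 x [-0.024  0.029] z 0.041
-0.04 43 x [-0.023  0.031] z 0.041
-0.03 41 x [-0.024  0.031] z 0.041
-0.02 67 x [-0.024  0.028] z 0.04
-0.01 30 x [-0.02   0.029] z 0.038
```

View pics/topc6.png

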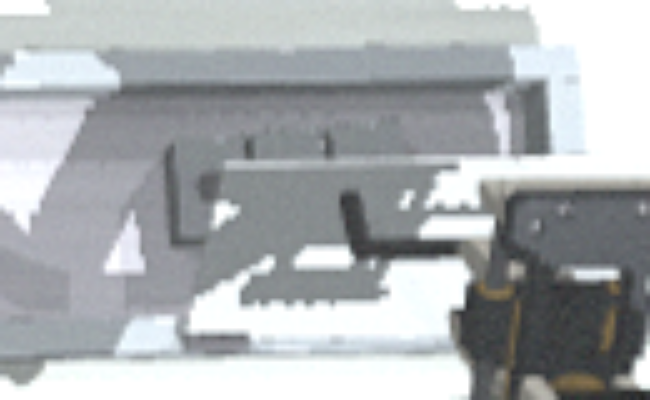

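```bash
cat >> h.py <<'E'
def path(T1,T0,n):
    D=np.linalg.inv(T0)@T1;d=np.real(expm(logm(D)/n));T=T0.copy()
    for i in range(n):T=T@d;print(i+1,t(T[:3,3]).round(3),(TR.T@T[:3,1]).round(2))
E
python3 - <<'E'
from h import *
T0=pose()[0]
A=T0.copy();A[2,3]+=.12
rows(A,T0,n=4)
ph=np.radians(28)
V=target([.10,-.185,.30],[-np.sin(ph),0,-np.cos(ph)],[0,-1,0],0)
rows(V,A,n=16);path(V,A,16)
E
```

```text
4 x [1.56, -2.56, -0.01] [-0.0, 0.0, 0.0]
16 x [1.13, 0.41, 0.53] [-2.88, 5.04, 2.89]
1 [-0.057 -0.118  0.337] [ 0.47 -0.05 -0.88]
2 [-0.044 -0.114  0.338] [ 0.42 -0.1  -0.9 ]
3 [-0.031 -0.112  0.34 ] [ 0.36 -0.13 -0.92]
4 [-0.018 -0.11   0.34 ] [ 0.3  -0.16 -0.94]
5 [-0.005 -0.11   0.34 ] [ 0.24 -0.19 -0.95]
6 [ 0.008 -0.111  0.339] [ 0.17 -0.21 -0.96]
7 [ 0.021 -0.114  0.338] [ 0.1  -0.22 -0.97]
8 [ 0.033 -0.118  0.336] [ 0.03 -0.22 -0.98]
9 [ 0.045 -0.123  0.333] [-0.04 -0.22 -0.98]
10 [ 0.056 -0.129  0.33 ] [-0.11 -0.2  -0.97]
11 [ 0.066 -0.136  0.326] [-0.18 -0.19 -0.97]
12 [ 0.075 -0.145  0.322] [-0.25 -0.16 -0.96]
13 [ 0.083 -0.154  0.317] [-0.31 -0.13 -0.94]
14 [ 0.09  -0.164  0.311] [-0.37 -0.09 -0.92]
15 [ 0.096 -0.174  0.306] [-0.42 -0.05 -0.91]
16 [ 0.1   -0.185  0.3  ] [-0.47 -0.   -0.88]
```

Path is clear of the flap (top at 0.172). Gripper closes on the way.

```bash
python3 -m creep '[[[0.72,1.56,-2.56,0,0,0,0],[0.72,1.56,-2.56,0,0,0,0],[0.72,1.56,-2.56,0,0,0,0],[1,1.56,-2.56,0,0,0,0],[1,1.13,0.41,0.53,-2.88,5.04,2.89],[1,1.13,0.41,0.53,-2.88,5.04,2.89],[1,1.13,0.41,0.53,-2.88,5.04,2.89],[1,1.13,0.41,0.53,-2.88,5.04,2.89]]]'
python3 - <<'E'
from h import *
show()
ph=np.radians(28)
V=target([.10,-.185,.30],[-np.sin(ph),0,-np.cos(ph)],[0,-1,0],0)
rows(V,n=10)
E
```

```text
t: 13.5
tool_pos: [0.5242, -0.0786, 0.3391]
orientation: [-1.634, 0.043, -0.58]
force: [0.3, -0.7, 0.7]
opening: 0.0007
t 13.5 tray p [-0.0154 -0.1121  0.3391] app [ 0.299 -0.17  -0.939] jaw [ 0.86  -0.379  0.342] open 0.0007 F [ 0.3 -0.7  0.7] q [-0.17 -0.41  1.82 -0.11  1.4   0.23]
10 x [1.32, 0.48, 0.62] [-3.44, 5.96, 3.46]
```

```bash
python3 -m creep '[[[1,1.32,0.48,0.62,-3.44,5.96,3.46],[1,1.32,0.48,0.62,-3.44,5.96,3.46],[1,1.32,0.48,0.62,-3.44,5.96,3.46],[1,1.32,0.48,0.62,-3.44,5.96,3.46],[1,1.32,0.48,0.62,-3.44,5.96,3.46],[1,1.32,0.48,0.62,-3.44,5.96,3.46],[1,1.32,0.48,0.62,-3.44,5.96,3.46],[1,1.32,0.48,0.62,-3.44,5.96,3.46]]]'
python3 - <<'E'
from h import *
show()
ph=np.radians(28);a=[-np.sin(ph),0,-np.cos(ph)]
V=target(np.array([.011,-.185,.024])-.17*np.array(a),a,[0,-1,0],0)
print(t(V[:3,3]));rows(V,n=8)
E
```

```text
t: 14.3
tool_pos: [0.6378, -0.1182, 0.3022]
orientation: [-1.637, 1.26, -0.868]
force: [1.1, -0.1, 0.3]
opening: 0.0004
t 14.3 tray p [ 0.0972 -0.1545  0.3022] app [-0.365 -0.099 -0.926] jaw [ 0.219 -0.976  0.018] open 0.0004 F [ 1.1 -0.1  0.3] q [-0.17  0.63  0.79 -0.19  2.07  1.1 ]
[ 0.09081017 -0.185       0.17410109]
8 x [0.36, 1.51, 0.56] [-0.74, 1.38, 0.79]
```

```bash
python3 -m creep '[[[1,0.36,1.51,0.56,-0.74,1.38,0.79],[1,0.36,1.51,0.56,-0.74,1.38,0.79],[1,0.36,1.51,0.56,-0.74,1.38,0.79],[1,0.36,1.51,0.56,-0.74,1.38,0.79],[1,0.36,1.51,0.56,-0.74,1.38,0.79],[1,0.36,1.51,0.56,-0.74,1.38,0.79],[1,0.36,1.51,0.56,-0.74,1.38,0.79],[1,0.36,1.51,0.56,-0.74,1.38,0.79]]]'
python3 - <<'E'
from h import *
show()
ph=np.radians(28);a=[-np.sin(ph),0,-np.cos(ph)]
for k in (.06,0):
    V=target(np.array([.011,-.185,.024])-k*np.array(a),a,[0,-1,0],0);rows(V,n=8)
c=optics.read_camera("side");cv2.imwrite("pics/p7.png",cv2.resize(c["frame"][20:220,150:440,::-1],None,fx=2.7,fy=2.7))
P=(cloud(c)-TO)@TR
m=(P[...,1]>-.3)&(P[...,1]<-.06)&(abs(P[...,0])<.3)
for x in np.arange(-.1,.2,.02):
    k=P[m&(abs(P[...,0]-x)<.01)&(P[...,2]>.175)];print(round(x,2),len(k),np.percentile(k[:,2],[1,50]).round(3) if len(k) else '')
E
```

```text
t: 15.1
tool_pos: [0.6321, -0.1499, 0.1559]
orientation: [-1.574, 1.553, -0.916]
force: [0.3, 0.1, -0.7]
opening: 0.0006
t 15.1 tray p [ 0.0906 -0.186   0.1559] app [-0.479  0.009 -0.878] jaw [-0.008 -1.    -0.006] open 0.0006 F [ 0.3  0.1 -0.7] q [-0.24  0.82  0.8  -0.13  2.    1.28]
8 x [-0.01, 1.17, -0.1] [0.08, -0.03, -0.06]
8 x [-0.0, 1.92, -0.09] [0.08, -0.03, -0.06]
-0.1 0 
-0.08 0 
-0.06 4 [0.175 0.177]
-0.04 19 [0.175 0.176]
-0.02 7 [0.46  0.463]
0.0 32 [0.175 0.177]
0.02 12 [0.454 0.458]
0.04 10 [0.44  0.451]
0.06 26 [0.439 0.448]
0.08 34 [0.176 0.444]
0.1 378 [0.177 0.246]
0.12 491 [0.191 0.258]
0.14 465 [0.217 0.285]
0.16 511 [0.214 0.326]
0.18 376 [0.245 0.362]
0.2 244 [0.283 0.374]
```

View pics/p7.png

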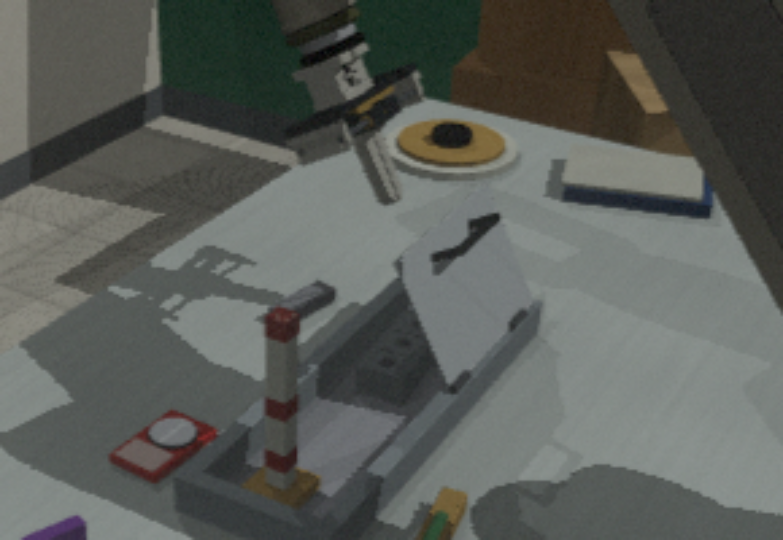

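```bash
python3 -m creep '[[[1,0,1.92,-0.09,0.08,0,0],[1,0,1.92,-0.09,0.08,0,0],[1,0,1.92,-0.09,0.08,0,0],[1,0,1.92,-0.09,0.08,0,0],[1,0,1.92,-0.09,0.08,0,0],[1,0,1.92,-0.09,0.08,0,0],[1,0,1.9,-0.09,0.08,0,0],[1,0,1.2,-0.09,0.08,0,0]]]'
python3 - <<'E'
from h import *
show()
V=target(np.array([.011,-.150,.024]),[-np.sin(np.radians(28)),0,-np.cos(np.radians(28))],[0,-1,0],0);rows(V,n=8)
c=optics.read_camera("side");np.savez("pics/side8.npz",**c);P=(cloud(c)-TO)@TR
m=(abs(P[...,0])<.06)&(P[...,1]>-.22)&(P[...,1]<.08)&(P[...,2]>.031)&(P[...,2]<.047);print(np.nanpercentile(P[m],[1,99],axis=0).round(3))
E
```

```text
t: 15.95
tool_pos: [0.5532, -0.1524, 0.0227]
orientation: [-1.562, 1.552, -0.927]
force: [-0.3, 0.5, 0.1]
opening: 0.0004
t 15.95 tray p [ 0.0117 -0.1865  0.0227] app [-0.47   0.012 -0.883] jaw [-0.016 -1.    -0.005] open 0.0004 F [-0.3  0.5  0.1] q [-0.28  0.72  1.21 -0.13  1.69  1.3 ]
8 x [-0.46, -0.01, -0.02] [0.0, -0.08, -0.09]
[[-0.024 -0.139  0.032]
 [ 0.039 -0.012  0.045]]
```

```bash
python3 -m creep '[[[1,-0.6,0,-0.02,0,0,0],[1,-0.6,0,-0.02,0,0,0],[1,-0.6,0,-0.02,0,0,0],[1,-0.6,0,-0.02,0,0,0],[1,-0.6,0,-0.02,0,-0.2,-0.2],[1,-0.6,0,-0.02,0,-0.2,-0.2],[1,-0.6,0,-0.02,0,-0.2,-0.2],[1,-0.6,0,-0.02,0,-0.2,-0.2]]]'
cat > b.py <<'E'
from h import *
import sys
show()
def blocks(n):
    c=optics.read_camera(n);np.savez(f"pics/{n}_{sys.argv[1]}.npz",**c);P=(cloud(c)-TO)@TR
    m=(abs(P[...,0])<.062)&(P[...,1]>-.16)&(P[...,1]<.17)&(P[...,2]>.031)&(P[...,2]<.047)
    q=P[m];print(n,"y",np.nanpercentile(q[:,1],[1,99]).round(3))
    for y in np.arange(-.15,.18,.02):
        k=q[abs(q[:,1]-y)<.008]
        if len(k)>6:print("  ",round(y,3),len(k),"x",np.percentile(k[:,0],[3,97]).round(3))
for n in sys.argv[2:]:blocks(n)
E
python3 b.py a side top
```

```text
t: 16.8
tool_pos: [0.5533, -0.1021, 0.0257]
orientation: [-1.578, 1.528, -0.927]
force: [-0.1, -3.9, -1.5]
opening: 0.0003
t 16.8 tray p [ 0.0131 -0.1363  0.0257] app [-0.466 -0.006 -0.885] jaw [ 0.005 -1.     0.004] open 0.0003 F [-0.1 -3.9 -1.5] q [-0.2   0.68  1.25 -0.11  1.68  1.35]
side y [-0.124  0.151]
   -0.11 42 x [0.001 0.062]
   -0.09 62 x [-0.017  0.038]
   -0.07 57 x [-0.017  0.034]
   -0.05 67 x [-0.02   0.036]
   -0.03 61 x [-0.023  0.031]
   -0.01 85 x [-0.024  0.029]
top y [-0.117  0.001]
   -0.11 35 x [0.024 0.038]
   -0.09 36 x [0.024 0.039]
   -0.07 23 x [0.021 0.034]
   -0.05 34 x [0.022 0.037]
   -0.03 102 x [-0.02   0.034]
   -0.01 115 x [-0.022  0.031]
```

```bash
python3 -m creep '[[[1,-0.8,0.02,0,0,0,0],[1,-0.8,0.02,0,0,0,0],[1,-0.8,0.02,0,0,0,0],[1,-0.8,0.02,0,0,0,0],[1,-0.8,0.02,0,0,0,0],[1,-0.8,0.02,0,0,0,0],[1,-0.8,0.02,0,0,0,0],[1,-0.8,0.02,0,0,0,0]]]'
python3 b.py b side top
```

```text
t: 17.7
tool_pos: [0.5509, -0.036, 0.0255]
orientation: [-1.579, 1.528, -0.931]
force: [1.2, -4.6, 1.2]
opening: 0.0003
t 17.7 tray p [ 0.0124 -0.0702  0.0255] app [-0.465 -0.008 -0.885] jaw [ 0.003 -1.     0.007] open 0.0003 F [ 1.2 -4.6  1.2] q [-0.11  0.66  1.28 -0.07  1.68  1.44]
side y [-0.079  0.135]
   -0.07 20 x [0.005 0.014]
   -0.05 56 x [-0.015  0.04 ]
   -0.03 67 x [-0.016  0.061]
   -0.01 64 x [-0.018  0.035]
   0.01 71 x [-0.02   0.033]
   0.03 69 x [-0.023  0.031]
   0.05 72 x [-0.025  0.028]
   0.07 61 x [-0.025  0.026]
top y [-0.05   0.066]
   -0.05 25 x [0.022 0.039]
   -0.03 106 x [-0.014  0.039]
   -0.01 112 x [-0.015  0.037]
   0.01 110 x [-0.018  0.035]
   0.03 119 x [-0.02   0.032]
   0.05 124 x [-0.023  0.031]
   0.07 38 x [-0.02   0.029]
```

```bash
python3 -m creep '[[[1,0.4,0,0,0,0,0],[1,0,0.35,-0.62,0,0,0],[1,-0.6,0.02,0,0,0,0],[1,-0.8,0.02,0,0,0,0],[1,-0.8,0.02,0,0,0,0],[1,-0.8,0.02,0,0,0,0],[1,-0.8,0.02,0,0,0,0],[1,-0.8,0.02,0,0,0,0]]]'
python3 b.py c side top
```

```text
t: 18.6
tool_pos: [0.5403, 0.0045, 0.0246]
orientation: [-1.581, 1.53, -0.935]
force: [-0.4, -5.0, 2.1]
opening: 0.0006
t 18.6 tray p [ 0.0027 -0.0293  0.0246] app [-0.467 -0.01  -0.884] jaw [ 0.001 -1.     0.011] open 0.0006 F [-0.4 -5.   2.1] q [-0.05  0.64  1.32 -0.05  1.67  1.5 ]
side y [-0.041  0.148]
   -0.03 17 x [-0.005  0.004]
   -0.01 60 x [-0.016  0.046]
   0.01 70 x [-0.017  0.036]
   0.03 72 x [-0.017  0.038]
   0.05 82 x [-0.018  0.061]
   0.07 72 x [-0.02   0.033]
   0.09 80 x [-0.021  0.033]
   0.11 84 x [-0.021  0.031]
top y [-0.022  0.107]
   -0.03 8 x [-0.002  0.005]
   -0.01 66 x [-0.013  0.029]
   0.01 98 x [-0.013  0.04 ]
   0.03 102 x [-0.015  0.03 ]
   0.05 90 x [-0.015  0.033]
   0.07 113 x [-0.017  0.035]
   0.09 114 x [-0.018  0.036]
   0.11 45 x [-0.018  0.035]
```

```bash
python3 -m creep '[[[1,-0.7,0.03,0,0,0,0],[1,-0.7,0.03,0,0,0,0],[1,-0.7,0.03,0,0,0,0],[1,-0.7,0.03,0,0,0,0],[1,-0.6,0.03,0,0,0,0],[1,-0.4,0.02,0,0,0,0],[1,-0.4,0.02,0,0,0,0],[1,-0.4,0.02,0,0,0,0]]]'
python3 b.py d side top
```

```text
t: 19.5
tool_pos: [0.5391, 0.0455, 0.0245]
orientation: [-1.584, 1.529, -0.945]
force: [0.7, -5.3, 2.0]
opening: -0.0
t 19.5 tray p [0.0025 0.0116 0.0245] app [-0.465 -0.016 -0.885] jaw [-0.002 -1.     0.019] open -0.0 F [ 0.7 -5.3  2. ] q [ 0.01  0.64  1.32 -0.03  1.67  1.56]
side y [-0.01   0.166]
   0.01 26 x [-0.006  0.004]
   0.03 56 x [-0.014  0.062]
   0.05 76 x [-0.016  0.038]
   0.07 75 x [-0.018  0.036]
   0.09 73 x [-0.018  0.035]
   0.11 71 x [-0.02  0.03]
   0.13 61 x [-0.021  0.028]
   0.15 50 x [-0.021  0.008]
   0.17 8 x [-0.004  0.062]
top y [0.023 0.148]
   0.03 44 x [-0.013  0.012]
   0.05 102 x [-0.014  0.04 ]
   0.07 100 x [-0.015  0.038]
   0.09 78 x [-0.015  0.03 ]
   0.11 116 x [-0.015  0.036]
   0.13 125 x [-0.018  0.036]
   0.15 49 x [-0.018  0.033]
```

Row now at the foot; 25 mm to go.

```bash
python3 -m creep '[[[1,-0.4,0.03,0,0,0.2,0],[1,-0.4,0.03,0,0,0.2,0],[1,-0.4,0.03,0,0,0,0],[1,-0.4,0.03,0,0,0,0],[1,-0.4,0.02,0,0,0,0],[1,-0.4,0.02,0,0,0,0],[1,-0.3,0.02,0,0,0,0],[1,-0.2,0.02,0,0,0,0]]]'
python3 b.py e side top
cat > post.py <<'E'
from h import *
import sys
for n in ("side","top"):
    c=dict(np.load(f"pics/{n}_{sys.argv[1]}.npz"));P=(cloud(c)-TO)@TR
    F=c["frame"].astype(int);R,G,B=F[...,0],F[...,1],F[...,2]
    m=(abs(P[...,0]-.012)<.05)&(P[...,1]>.1)&(P[...,1]<.24)
    for nm,mm in dict(red=(R>1.8*G)&(R>60)&(P[...,2]>.02),brass=(R>1.4*B)&(R<1.8*G)&(R>50)&(G>1.1*B)&(P[...,2]<.03)).items():
        k,l,s,ce=cv2.connectedComponentsWithStats((mm&m).astype(np.uint8))
        for i in range(1,k):
            if s[i,4]>12:
                q=P[l==i];print(n,nm,s[i,4],np.nanmedian(q,0).round(4),np.nanmin(q,0).round(3),np.nanmax(q,0).round(3))
E
python3 post.py e
```

```text
t: 20.4
tool_pos: [0.5388, 0.0645, 0.0248]
orientation: [-1.588, 1.534, -0.966]
force: [-0.2, -8.3, 3.0]
opening: 0.0006
t 20.4 tray p [0.0028 0.0307 0.0248] app [-0.464 -0.026 -0.885] jaw [-0.012 -0.999  0.036] open 0.0006 F [-0.2 -8.3  3. ] q [ 0.04  0.64  1.31 -0.02  1.67  1.61]
side y [0.014 0.168]
   0.03 18 x [-0.006  0.005]
   0.05 60 x [-0.015  0.035]
   0.07 78 x [-0.016  0.039]
   0.09 74 x [-0.017  0.037]
   0.11 80 x [-0.017  0.038]
   0.13 70 x [-0.019  0.03 ]
   0.15 61 x [-0.02   0.018]
   0.17 43 x [-0.019  0.008]
top y [0.046 0.165]
   0.05 41 x [-0.012  0.007]
   0.07 96 x [-0.012  0.041]
   0.09 91 x [-0.014  0.031]
   0.11 84 x [-0.014  0.032]
   0.13 120 x [-0.016  0.037]
   0.15 120 x [-0.016  0.037]
   0.17 32 x [-0.016  0.038]
side red 26 [-0.0026  0.1947  0.1103] [-0.005  0.182  0.102] [-0.001  0.205  0.118]
side red 21 [-0.0026  0.1965  0.0497] [-0.005  0.165  0.031] [0.008 0.204 0.057]
side brass 19 [0.0296 0.197  0.0192] [0.023 0.184 0.017] [0.037 0.205 0.022]
side brass 92 [-0.013   0.1838  0.0186] [-0.021  0.165  0.006] [0.002 0.206 0.023]
top brass 267 [-0.0006  0.1929  0.0176] [-0.018  0.168  0.002] [0.039 0.224 0.023]
```

```bash
python3 -m creep '[[[1,-0.25,0.03,0,0,0,0.3],[1,-0.25,0.03,0,0,0,0.3],[1,-0.25,0.02,0,0,0,0],[1,-0.25,0.02,0,0,0,0],[1,-0.25,0.02,0,0,0,0],[1,-0.25,0.02,0,0,0,0],[1,-0.25,0.02,0,0,0,0],[1,-0.25,0.02,0,0,0,0]]]'
python3 b.py f side top; python3 post.py f
```

```text
t: 21.3
tool_pos: [0.5385, 0.0721, 0.0249]
orientation: [-1.587, 1.541, -0.977]
force: [-0.4, -15.9, 5.1]
opening: 0.0005
t 21.3 tray p [0.0027 0.0383 0.0249] app [-0.465 -0.028 -0.885] jaw [-0.021 -0.999  0.042] open 0.0005 F [ -0.4 -15.9   5.1] q [ 0.05  0.64  1.31 -0.02  1.67  1.63]
side y [0.024 0.168]
   0.03 21 x [-0.005  0.061]
   0.05 38 x [-0.015  0.058]
   0.07 75 x [-0.016  0.057]
   0.09 80 x [-0.015  0.039]
   0.11 84 x [-0.017  0.038]
   0.13 77 x [-0.017  0.034]
   0.15 67 x [-0.021  0.022]
   0.17 26 x [-0.02   0.011]
top y [0.055 0.17 ]
   0.05 19 x [-0.013  0.007]
   0.07 69 x [-0.012  0.03 ]
   0.09 100 x [-0.014  0.041]
   0.11 94 x [-0.014  0.03 ]
   0.13 110 x [-0.014  0.036]
   0.15 118 x [-0.016  0.036]
   0.17 58 x [-0.016  0.037]
side red 27 [-0.0025  0.2029  0.1091] [-0.004  0.192  0.102] [0.    0.213 0.117]
side red 27 [-0.0023  0.2032  0.0507] [-0.004  0.191  0.042] [0.    0.214 0.058]
side brass 73 [-0.013   0.1876  0.0189] [-0.02   0.173  0.007] [0.005 0.207 0.023]
top red 35 [0.0117 0.2073 0.2045] [-0.001  0.193  0.196] [0.019 0.213 0.207]
top brass 269 [-0.0003  0.1983  0.018 ] [-0.018  0.175  0.005] [0.038 0.229 0.028]
```

```bash
python3 -m creep '[[[1,-0.1,0,0,0,0,0],[1,-0.1,0,0,0,0,0],[1,0,0,0,0,0,0],[1,0.5,0,0,0,0,0],[1,1.2,0,0,0,0,0],[1,1.2,-1,0,0,0,0],[1,0.5,-3,0,0,0,0],[1,0,-4,0,0,0,0]]]'
python3 -m creep '[[[1,0,-4,0,0,0,0],[1,0,-4,0,0,0,0],[1,0,-4,-1,0,0,0],[1,0,-4,-1,0,0,0],[0.72,0,-3,-2,0,0,0],[0.72,0,-2,-2,0,0,0],[0.72,0,0,0,0,0,0],[0.72,0,0,0,0,0,0]]]'
python3 b.py g side top; python3 post.py g
python3 - <<'E'
from h import *
# via pose above the open flap's handle, tilt like at release (body leaning -x 33deg)
a=np.radians(33);V=target([-.07,-.125,.30],[np.sin(a),0,-np.cos(a)],[np.cos(a),0,np.sin(a)],0)
rows(V,n=16);path(V,pose()[0],16)
E
```

```text
t: 22.2
tool_pos: [0.5708, 0.0382, 0.0935]
orientation: [-1.596, 1.553, -0.968]
force: [1.3, 0.2, 0.7]
opening: 0.0
t: 23.0
tool_pos: [0.6227, 0.0391, 0.3251]
orientation: [-1.582, 1.551, -0.978]
force: [-0.3, 0.1, 0.8]
opening: 0.0248
t 23.0 tray p [0.086  0.0031 0.3251] app [-0.467 -0.021 -0.884] jaw [-0.03  -0.999  0.04 ] open 0.0248 F [-0.3  0.1  0.8] q [-0.    0.7   0.67 -0.04  2.26  1.57]
side y [-0.092  0.168]
   0.05 18 x [-0.015  0.061]
   0.07 75 x [-0.016  0.04 ]
   0.09 81 x [-0.016  0.038]
   0.11 79 x [-0.018  0.039]
   0.13 76 x [-0.017  0.033]
   0.15 62 x [-0.019  0.021]
   0.17 30 x [-0.021  0.01 ]
top y [0.056 0.17 ]
   0.05 27 x [-0.012  0.039]
   0.07 114 x [-0.012  0.041]
   0.09 114 x [-0.014  0.04 ]
   0.11 116 x [-0.014  0.039]
   0.13 122 x [-0.015  0.039]
   0.15 117 x [-0.016  0.037]
   0.17 57 x [-0.017  0.037]
side red 20 [-0.0025  0.2003  0.0488] [-0.004  0.19   0.041] [-0.     0.209  0.057]
side brass 76 [-0.0133  0.1869  0.0181] [-0.021  0.171  0.006] [0.005 0.206 0.022]
top red 80 [0.0079 0.2028 0.2036] [-0.001  0.193  0.193] [0.02  0.213 0.207]
top brass 259 [-0.0007  0.1984  0.018 ] [-0.018  0.176  0.004] [0.039 0.229 0.023]
16 x [-0.1, 0.41, -1.4] [3.1, -5.14, -2.85]
1 [0.072 0.005 0.327] [-0.42 -0.07 -0.91]
2 [0.057 0.005 0.33 ] [-0.36 -0.12 -0.92]
3 [0.043 0.004 0.331] [-0.3  -0.15 -0.94]
4 [0.028 0.001 0.332] [-0.24 -0.19 -0.95]
5 [ 0.014 -0.004  0.332] [-0.17 -0.21 -0.96]
6 [ 0.001 -0.01   0.331] [-0.1  -0.23 -0.97]
7 [-0.012 -0.017  0.33 ] [-0.03 -0.24 -0.97]
8 [-0.024 -0.025  0.328] [ 0.05 -0.24 -0.97]
9 [-0.034 -0.035  0.326] [ 0.12 -0.23 -0.96]
10 [-0.044 -0.046  0.323] [ 0.19 -0.22 -0.96]
11 [-0.052 -0.058  0.32 ] [ 0.26 -0.2  -0.94]
12 [-0.059 -0.07   0.316] [ 0.33 -0.17 -0.93]
13 [-0.064 -0.083  0.312] [ 0.39 -0.14 -0.91]
14 [-0.068 -0.097  0.308] [ 0.45 -0.1  -0.89]
15 [-0.07  -0.111  0.304] [ 0.5  -0.05 -0.86]
16 [-0.07  -0.125  0.3  ] [ 0.54  0.   -0.84]
```

```bash
python3 -m creep '[[[0.72,-0.1,0.41,-1.4,3.1,-5.14,-2.85],[0.72,-0.1,0.41,-1.4,3.1,-5.14,-2.85],[0.72,-0.1,0.41,-1.4,3.1,-5.14,-2.85],[0.72,-0.1,0.41,-1.4,3.1,-5.14,-2.85],[0.72,-0.1,0.41,-1.4,3.1,-5.14,-2.85],[0.72,-0.1,0.41,-1.4,3.1,-5.14,-2.85],[0.72,-0.1,0.41,-1.4,3.1,-5.14,-2.85],[0.72,-0.1,0.41,-1.4,3.1,-5.14,-2.85]]]'
python3 - <<'E'
from h import *
show()
a=np.radians(33);V=target([-.083,-.125,.238],[np.sin(a),0,-np.cos(a)],[np.cos(a),0,np.sin(a)],0)
rows(V,n=8);path(V,pose()[0],8)
E
```

```text
t: 23.9
tool_pos: [0.508, 0.0035, 0.3041]
orientation: [-1.702, 0.498, -0.704]
force: [-0.2, -0.8, 1.0]
opening: 0.0259
t 23.9 tray p [-0.0296 -0.0296  0.3041] app [ 0.032 -0.241 -0.97 ] jaw [ 0.711 -0.676  0.191] open 0.0259 F [-0.2 -0.8  1. ] q [ 0.08 -0.15  1.66 -0.25  1.62  0.82]
8 x [-0.39, 0.83, -1.37] [3.09, -4.88, -3.01]
1 [-0.042 -0.039  0.297] [ 0.11 -0.24 -0.97]
2 [-0.053 -0.049  0.29 ] [ 0.18 -0.22 -0.96]
3 [-0.062 -0.06   0.282] [ 0.25 -0.2  -0.95]
4 [-0.07  -0.072  0.274] [ 0.32 -0.17 -0.93]
5 [-0.076 -0.084  0.265] [ 0.38 -0.14 -0.91]
6 [-0.08  -0.098  0.256] [ 0.44 -0.1  -0.89]
7 [-0.082 -0.111  0.247] [ 0.5  -0.05 -0.87]
8 [-0.083 -0.125  0.238] [ 0.54  0.   -0.84]
```

```bash
python3 -m creep '[[[0.72,-0.39,0.83,-1.37,3.09,-4.88,-3.01],[0.72,-0.39,0.83,-1.37,3.09,-4.88,-3.01],[0.72,-0.39,0.83,-1.37,3.09,-4.88,-3.01],[0.72,-0.39,0.83,-1.37,3.09,-4.88,-3.01],[0.72,-0.39,0.83,-1.37,3.09,-4.88,-3.01],[0.72,-0.39,0.83,-1.37,3.09,-4.88,-3.01],[0.72,-0.39,0.83,-1.37,3.09,-4.88,-3.01],[0.72,-0.39,0.83,-1.37,3.09,-4.88,-3.01]]]'
python3 - <<'E'
from h import *
show()
for n in("top","side"):
    c=optics.read_camera(n);X=cloud(c);P=(X-TO)@TR;F=c["frame"].astype(int).sum(-1)
    m=(P[...,2]>.15)&(P[...,2]<.185)&(abs(P[...,1]+.125)<.06)&(F<140)&(abs(P[...,0]+.04)<.04);q=P[m]
    print(n,len(q),np.nanmedian(q,0).round(4) if len(q) else '')
a=np.radians(33);V=target([-.0414,-.123,.1615],[np.sin(a),0,-np.cos(a)],[np.cos(a),0,np.sin(a)],0)
rows(V,n=8);path(V,pose()[0],8)
E
```

```text
t: 24.7
tool_pos: [0.4516, -0.0875, 0.2253]
orientation: [-1.522, -0.452, -0.415]
force: [-1.5, -0.3, -0.4]
opening: 0.026
t 24.7 tray p [-0.0882 -0.1191  0.2253] app [ 0.526 -0.002 -0.851] jaw [ 0.851 -0.     0.526] open 0.026 F [-1.5 -0.3 -0.4] q [-0.53 -0.89  2.37  0.3   1.19 -0.6 ]
top 141 [-0.0438 -0.0974  0.1721]
side 108 [-0.0455 -0.1029  0.1715]
8 x [0.1, 0.97, -0.02] [0.03, -0.04, -0.2]
1 [-0.084 -0.122  0.215] [ 0.52 -0.   -0.85]
2 [-0.078 -0.122  0.208] [ 0.53 -0.   -0.85]
3 [-0.072 -0.122  0.2  ] [ 0.53 -0.   -0.85]
4 [-0.066 -0.122  0.192] [ 0.53 -0.   -0.85]
5 [-0.06  -0.122  0.184] [ 0.54 -0.   -0.84]
6 [-0.054 -0.123  0.177] [ 0.54 -0.   -0.84]
7 [-0.048 -0.123  0.169] [ 0.54 -0.   -0.84]
8 [-0.041 -0.123  0.162] [ 0.54 -0.   -0.84]
```

```bash
python3 -m creep '[[[0.72,0.4,0.6,0,0,0,-0.2],[0.72,0.3,0.7,0,0,0,-0.2],[0.72,0.05,1,0,0,0,-0.2],[0.72,0,1,0,0,0,-0.2],[0.72,0,1,0,0,0,-0.2],[0.72,0,1,0,0,0,-0.2],[0.72,0,1.2,0,0,0,0],[0.72,0,1.2,0,0,0,0]]]'
python3 - <<'E'
from h import *
show();flapang()
c=optics.read_camera("side");cv2.imwrite("pics/p9.png",cv2.resize(c["frame"][50:200,230:400,::-1],None,fx=3.5,fy=3.5))
E
```

```text
t: 25.6
tool_pos: [0.5043, -0.0795, 0.1584]
orientation: [-1.514, -0.452, -0.432]
force: [0.6, 0.1, 0.2]
opening: 0.0257
t 25.6 tray p [-0.0353 -0.1125  0.1584] app [ 0.535  0.    -0.845] jaw [ 0.845 -0.012  0.535] open 0.0257 F [0.6 0.1 0.2] q [-0.43 -0.65  2.37  0.3   0.92 -0.56]
flap ang 57.474618367308324 0.12818308421478167
```

View pics/p9.png

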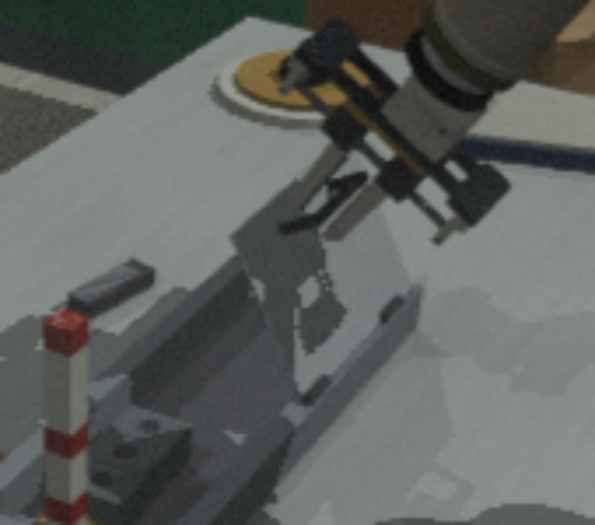

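```bash
python3 -m creep '[[[1,0,0,0,0,0,0],[1,0,0,0,0,0,0],[1,0,0,0,0,0,0],[1,0,0,0,0,0,0],[1,0,0,0,0,0,0],[1,0.2,0.2,0,0,0,0.6],[1,0.34,0.42,0,0,0,1.37],[1,0.34,0.42,0,0,0,1.37]]]' 30
python3 - <<'E'
from h import *
show();flapang();flaprow(-20,-11)
E
```

```text
t: 26.45
tool_pos: [0.5159, -0.075, 0.1499]
orientation: [-1.521, -0.399, -0.376]
force: [-3.3, -0.2, -1.7]
opening: 0.009
t 26.45 tray p [-0.0236 -0.1082  0.1499] app [ 0.475  0.006 -0.88 ] jaw [ 0.88  -0.012  0.475] open 0.009 F [-3.3 -0.2 -1.7] q [-0.38 -0.52  2.28  0.24  0.93 -0.5 ]
flap ang 50.995402938295825 0.12439187795107434
8 x [0.28, 0.45, 0.0] [-0.02, 0.01, 1.37]
```

```bash
python3 -m creep '[[[1,0.28,0.47,0,0,0,1.37],[1,0.28,0.47,0,0,0,1.37],[1,0.28,0.47,0,0,0,1.37],[1,0.28,0.47,0,0,0,1.37],[1,0.28,0.47,0,0,0,1.37],[1,0.28,0.47,0,0,0,1.37],[1,0.28,0.47,0,0,0,1.37],[1,0.28,0.47,0,0,0,1.37]]]'
python3 - <<'E'
from h import *
show();flapang();flaprow(-20,-11)
E
```

```text
t: 27.25
tool_pos: [0.5533, -0.074, 0.1253]
orientation: [-1.544, -0.238, -0.217]
force: [-3.8, 0.9, 0.5]
opening: 0.0092
t 27.25 tray p [ 0.0138 -0.1082  0.1253] app [ 0.287  0.009 -0.958] jaw [ 0.958 -0.013  0.287] open 0.0092 F [-3.8  0.9  0.5] q [-0.29 -0.18  2.01  0.11  1.03 -0.35]
flap ang 29.944006968742656 0.12548481796168315
8 x [0.21, 0.5, -0.0] [-0.02, 0.01, 1.37]
```

```bash
python3 -m creep '[[[1,0.21,0.52,0,0,0,1.37],[1,0.21,0.52,0,0,0,1.37],[1,0.21,0.52,0,0,0,1.37],[1,0.21,0.52,0,0,0,1.37],[1,0.21,0.52,0,0,0,1.37],[1,0.21,0.52,0,0,0,1.37],[1,0.21,0.52,0,0,0,1.37],[1,0.21,0.52,0,0,0,1.37]]]'
python3 - <<'E'
from h import *
show();flapang();flaprow(-11,-6)
E
```

```text
t: 28.05
tool_pos: [0.5798, -0.0735, 0.0879]
orientation: [-1.556, -0.075, -0.058]
force: [-4.1, 0.4, 0.8]
opening: 0.0089
t 28.05 tray p [ 0.0402 -0.1083  0.0879] app [ 0.085  0.012 -0.996] jaw [ 0.996 -0.015  0.085] open 0.0089 F [-4.1  0.4  0.8] q [-0.23  0.12  1.76  0.04  1.17 -0.26]
flap ang 8.692007984782482 0.12661082039702315
8 x [0.08, 0.29, -0.0] [-0.01, 0.01, 0.75]
```

Close it the rest of the way, pressing lightly at the end.

```bash
python3 -m creep '[[[1,0.08,0.3,0,0,0,0.7],[1,0.08,0.3,0,0,0,0.7],[1,0.08,0.3,0,0,0,0.7],[1,0.08,0.3,0,0,0,0.7],[1,0.06,0.3,0,0,0,0.7],[1,0.04,0.3,0,0,0,0.7],[1,0,0.3,0,0,0,0],[1,0,0.3,0,0,0,0]]]'
python3 - <<'E'
from h import *
show();flapang()
E
```

```text
t: 28.85
tool_pos: [0.5882, -0.0733, 0.0644]
orientation: [-1.558, -0.016, 0.0]
force: [0.4, -0.5, 2.8]
opening: 0.0089
t 28.85 tray p [ 0.0487 -0.1084  0.0644] app [ 0.01   0.013 -1.   ] jaw [ 1.    -0.015  0.01 ] open 0.0089 F [ 0.4 -0.5  2.8] q [-0.22  0.24  1.68  0.02  1.22 -0.24]
flap ang -2.6775931300985114 0.12725814083241707
```

```bash
python3 -m creep '[[[1,0,0.3,0,0,0,0],[1,0,0.3,0,0,0,0],[1,0,0.3,0,0,0,0],[1,0,0,0,0,0,0],[0.8,0,0,0,0,0,0],[0.65,0,0,0,0,0,0],[0.65,0,0,0,0,0,0],[0.65,0,0,0,0,0,0]]]'
python3 - <<'E'
from h import *
show()
for n in("top","side"):
    c=optics.read_camera(n);P=(cloud(c)-TO)@TR
    for x in(-.06,-.02,.02,.04,.065):
        m=(abs(P[...,0]-x)<.01)&(abs(P[...,1]+.10)<.12)&(P[...,2]<.065)&(P[...,2]>.02);print(n,x,m.sum(),np.median(P[m][:,2]).round(4) if m.sum() else '')
E
```

```text
t: 29.65
tool_pos: [0.5888, -0.0734, 0.0631]
orientation: [-1.558, -0.018, -0.001]
force: [-0.1, 0.2, 0.2]
opening: 0.0318
t 29.65 tray p [ 0.0493 -0.1085  0.0631] app [ 0.012  0.012 -1.   ] jaw [ 1.    -0.015  0.012] open 0.0318 F [-0.1  0.2  0.2] q [-0.22  0.24  1.68  0.02  1.21 -0.24]
top -0.06 328 0.0457
top -0.02 230 0.0461
top 0.02 247 0.0463
top 0.04 221 0.0464
top 0.065 277 0.0456
side -0.06 267 0.0475
side -0.02 242 0.0477
side 0.02 247 0.048
side 0.04 191 0.048
side 0.065 215 0.0463
```

Flap top is flat at 46 mm, so it is shut. Retreat, then check everything.

```bash
python3 -m creep '[[[0.65,0,-1.5,0,0,0,0],[0.65,0,-2,0,0,0,0],[0.65,0,-2,0,0,0,0],[0.65,0,-4,0,0,0,0],[0.65,0,-4,0,0,0,0],[0.65,-2,-4,-2,0,0,0],[0.65,-2,-3,-3,0,0,0],[0.65,0,0,0,0,0,0]]]'
python3 b.py z side top; python3 post.py z
python3 - <<'E'
from h import *
c=dict(np.load("pics/top_z.npz"));P=(cloud(c)-TO)@TR
for x in(-.06,-.02,.02,.04,.065):
    m=(abs(P[...,0]-x)<.01)&(abs(P[...,1]+.12)<.1)&(P[...,2]<.07)&(P[...,2]>.02);print(x,m.sum(),np.median(P[m][:,2]).round(4))
s=dict(np.load("pics/side_z.npz"))
cv2.imwrite("pics/pz.png",np.vstack([cv2.resize(s["frame"][90:230,190:390,::-1],(600,420)),cv2.resize(c["frame"][140:225,222:415,::-1],(600,180))]))
# bystander shift
c0=dict(np.load("pics/top0.npz"))
for nm,sl in dict(compass=(slice(118,152),slice(232,280)),level=(slice(226,252),slice(230,290)),feeler=(slice(110,137),slice(340,385))).items():
    o=[]
    for k in(c0,c):
        f=k["frame"][sl].astype(int);h=((cloud(k)[...,2][sl])>.008)
        ys,xs=np.where(h);o.append((xs.mean().round(1),ys.mean().round(1),h.sum()))
    print(nm,o)
E
```

```text
t: 30.55
tool_pos: [0.5452, -0.1268, 0.2808]
orientation: [-1.56, -0.02, 0.001]
force: [0.4, 0.4, 0.9]
opening: 0.0325
t 30.55 tray p [ 0.0044 -0.1607  0.2808] app [ 0.013  0.01  -1.   ] jaw [ 1.    -0.012  0.013] open 0.0325 F [0.4 0.4 0.9] q [-0.33 -0.    1.54  0.01  1.6  -0.34]
side y [-0.156  0.167]
   -0.15 31 x [-0.061  0.034]
   -0.13 32 x [-0.052  0.051]
   -0.11 22 x [-0.054  0.039]
   -0.09 49 x [-0.057  0.042]
   -0.07 36 x [-0.053  0.047]
   -0.05 41 x [-0.057  0.045]
   -0.03 42 x [-0.058  0.059]
   -0.01 39 x [-0.059  0.058]
   0.05 15 x [-0.015  0.05 ]
   0.07 77 x [-0.016  0.04 ]
   0.09 75 x [-0.016  0.037]
   0.11 79 x [-0.017  0.037]
   0.13 76 x [-0.017  0.033]
   0.15 67 x [-0.02   0.022]
   0.17 28 x [-0.02   0.022]
top y [-0.158  0.167]
   -0.15 153 x [-0.058  0.046]
   -0.13 148 x [-0.058  0.048]
   -0.11 154 x [-0.059  0.048]
   -0.09 162 x [-0.058  0.046]
   -0.07 187 x [-0.057  0.058]
   -0.05 167 x [-0.059  0.058]
   -0.03 170 x [-0.059  0.058]
   -0.01 44 x [-0.06   0.051]
   0.05 27 x [-0.012  0.04 ]
   0.07 116 x [-0.012  0.041]
   0.09 110 x [-0.013  0
[... 243 characters left out ...]
8] [-0.02   0.174  0.008] [0.006 0.207 0.023]
top red 24 [0.0169 0.2016 0.2042] [0.012 0.191 0.202] [0.02  0.212 0.207]
top red 47 [0.0025 0.2007 0.2032] [-0.001  0.191  0.193] [0.01  0.213 0.207]
top brass 264 [0.0013 0.1958 0.0181] [-0.018  0.175  0.006] [0.037 0.229 0.024]
-0.06 528 0.0459
-0.02 518 0.046
0.02 516 0.0459
0.04 514 0.0464
0.065 394 0.0464
compass [(np.float64(22.7), np.float64(17.1), np.int64(703)), (np.float64(22.6), np.float64(17.2), np.int64(702))]
level [(np.float64(29.1), np.float64(14.5), np.int64(445)), (np.float64(29.0), np.float64(14.5), np.int64(448))]
feeler [(np.float64(23.6), np.float64(14.8), np.int64(351)), (np.float64(23.5), np.float64(14.8), np.int64(352))]
```

View pics/pz.png

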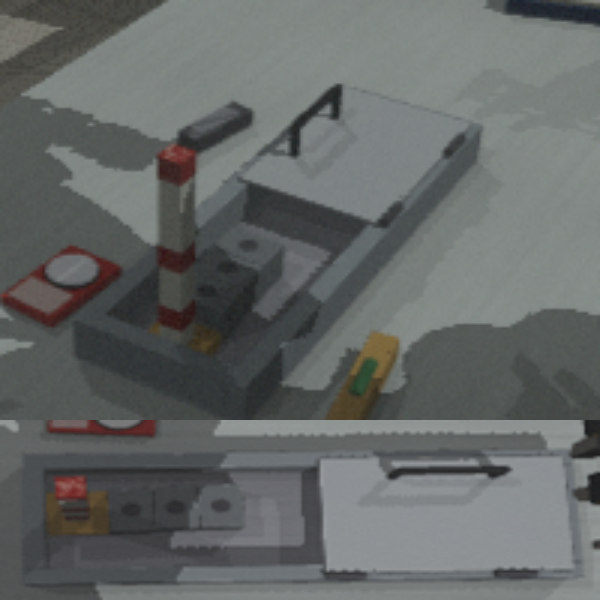

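Everything is in place: the post stands at the end wall, the row is closed up, the flap is flat and the bystanders haven't moved.

```bash
python3 -c "
from plant import robot; print(robot.close_job())"
```

```text
the job is handed in; nothing more can be done
None
```

I finished the job and handed it in at about 30.6 s of the 72 s; no verdict was reported. In order, I:
- gripped the post's shaft and tipped it up about its foot edge;
- opened the flap by its handle until it met its stop;
- pushed the row with closed fingers, the tool leaning about 28° to +x, until the force rose to 16 N and the foot met the wall;
- shut the flap by its handle and backed clear.

**Last checks, from the top and side cameras, in the tray's frame:**
- **Post:** it is upright, with its head at z ≈ 204 mm. The foot's centre is at y ≈ 0.201 m, against 0.202 m when fully home. The two cameras disagreed by about 2 mm on the head's y.
- **Blocks:** the row is closed up from y ≈ 0.055 to 0.175 m. It is about 5 mm off-line end to end, roughly 0.05 rad, and the tops are flat at 40 mm.
- **Flap:** it is flat at 46 mm all over, so it is shut. The grasp-point estimate of its angle read about −2.7°. I put that down to the bar sliding between the pads and went by the camera depth instead.
- **Bystanders:** the compass, spirit level and feeler block each moved 0.1 pixel or less.
- **Robot:** it is clear of everything, with the tool about 280 mm up.

**Close calls:** at the flap's stop the wrist force reached about 56 N. Joint 2 touched its −0.89 limit once, on the way back to the handle. Neither triggered a fault message.

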